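Refit the washed drip tray and grid of a hot-drinks machine

TASK

The hot-drinks machine's drip tray and its grid have been washed: out on the counter, hook the grid's two hooks under the lip at the back of the tray and swing its front down so that it lies flat in the tray, and let it go. Then push the tray, with the grid in it and back end first, into the bay under the machine's head until it clicks fully home. Leave the other things on the counter standing where they are, and do not upset the tray.

Things in the scene. Friction and masses are not known exactly. Their poses are not given: they have to be found in the camera images.
- drip_tray: the loose dark plastic drip tray as a whole (about 0.45 kg), open on top: 150 (x) x 124 (y) x 42 mm, front wall only 36 mm, walls 4 mm; origin at the centre of its underside, +x to its back (the lip), -x to its handle, z up. It can be slid along the counter by its handle. Each long side has a small bump for the click, 2.5 mm proud, at x = +40 mm.
- tray_centre (a point): middle of the tray's 150 x 124 mm body, 21 mm above its underside; axes as the tray. Inside: 142 mm long, 116 mm wide; ledges along both sides and the back carry the grid with its underside 24 mm above the tray's underside. Grid and inside are almost equally long, so the grid goes in only tilted, its hooks end about 25 degrees lower than its front.
- tray_lip (a point): middle of the lower front edge of the lip that runs the full width of the tray's back wall: x = +61 mm, 36 mm above the tray's underside; axes as the tray. The lip goes back from here to the wall (inner face at x = +71 mm) and is 4 mm thick. The grid's hooks go into the 12 mm high gap between lip and ledge; then the grid's front is swung down.
- tray_handle (a point): grip point of the tray's handle, a black tongue 41 mm long (x), 30 mm wide (y), 16 mm thick, that stands out from the middle of the tray's front from x = -75 to -116 mm; this point is at x = -100, y = 0 mm, 30 mm above the tray's underside; axes as the tray. Grip across its width (y).
- drip_grid: the loose slotted steel drip grid as a whole (about 0.14 kg), 137 (x, with hooks) x 112 (y) x 5 mm; origin at the centre of its underside, +x to its two hooks, z up.
- grid_centre (a point): centre of the grid, half-way through its 5 mm; axes as the grid. The plate runs from x = -68.5 to +57.5 mm; two flat hooks (18 mm wide, 5 mm thick, at y = -34 and +34 mm) go on to x = +68.5 mm. In place in the tray this point is 26.5 mm above the tray's underside and straight above the tray's centre, with some 2 mm of play.
- grid_lift_tab (a point): middle of the grey upright lift tab on the grid: 10 mm thick (x), 36 mm wide (y), rising 26 mm above the plate; this point is at x = -36, y = 0 mm, 15.5 mm above the grid's centre; axes as the grid. Grip across its thickness (x).
- grid_hooks (a point): middle between the back ends of the grid's two hooks: x = +68.5 mm from the grid's centre, same height; axes as the grid.
- bay (a point): where the tray's centre must finally be, in the bay of the fixed hot-drinks machine (aluminium and black, 192 mm wide, 345 mm tall, cups on top); 21 mm above the counter; +x into the machine, as the tray's +x must be; z up. The bay is 132 mm wide between black cheeks 48 mm high. The last 12 mm push two sprung rollers aside (5 to 15 N); the back wall stops the tray 1 mm past this point.
- bay_mouth (a point): middle of the bay's mouth, between the flared front ends of the cheeks: 72 mm before the bay point, 21 mm above the counter; axes as the bay. The machine's head hangs over the bay from here inwards, 185 mm above the counter (spouts 151 mm): an upright gripper on the tray's handle would strike it, so lean the gripper back from the machine by about 35 degrees.
- espresso_cup_1_mid (a point): bystander: white espresso cup with an ear, 78x99x55 mm; point at mid-height on its middle; leave it standing
- tumbler_1_mid (a point): bystander: clear straight drinking glass, 67 mm across, 105 mm tall; point at mid-height on its middle; leave it standing
- sugar_caddy_mid (a point): bystander: white porcelain caddy of sugar sachets, 74x77x60 mm; point at mid-height on its middle; leave it standing
- kitchen_timer_mid (a point): bystander: white digital timer on its back, 69x72x21 mm; point at mid-height on its middle; leave it standing
- steel_jug_mid (a point): bystander: small steel milk jug with spout and ear, 89x58x87 mm; point at mid-height on its middle; leave it standing
- loyalty_cards_mid (a point): bystander: stack of green printed cards, 95x71x15 mm; point at mid-height on its middle; leave it standing

How it is judged:
By the outcome, as a careful person would: the job done as asked, in the order asked, and still so for the second after the job is handed in, with the robot touching nothing.
It also fails if it takes over 61 s, if anything falls off the work surface, if the arm or the gripper's body presses on something with over 40 N, if the wrist force passes 120 N, or if a joint passes its speed limit or range.

ROBOT

A 6-joint arm with a two-finger parallel gripper is mounted at the origin on a cart in front of the work surface, level with it; the furniture and walls round the work are solid. World frame = base frame: x ahead of the robot, y to its left, z up, the work surface at z = 0. Lengths are in mm, angles in degrees, forces in N, time in s.
With the tool pointing down it reaches from about 375 to 925 mm from the base axis. Payload 5.7 kg.
Tool frame: the origin (TCP) lies midway between the tips of the shut fingers; the grasp point (between the pads) lies 19 mm behind it; x points along the fingers, y is the direction in which the jaws open and shut, and the axes are right-handed (so a half turn about x gives the same grasp; the last joint's range is limited). The gripper opens to 88 mm and grips with 3 to 60 N. Pads are 20 mm wide; open, the fingers measure 115 mm over their backs; the gripper's body (75 mm by 178 mm) begins 61 mm behind the grasp point.
Start: joints at [-6.595, 20.558, 86.54, -0, 72.909, -6.595], TCP at [599.965, -0.004, 189.823] pointing down, gripper open.
Joint ranges: [-170.27, 170.27], [-57.76, 135], [12.27, 136.19], [-55.21, 235.2], [11.17, 155.16], [-170.74, 170.74]. Speed limits (degrees/s): [136.94, 136.94, 180, 180, 180, 180].

INTERFACE

Orientations are given as [roll, pitch, yaw] about the fixed x, y, z axes, in that order (R = Rz(yaw) Ry(pitch) Rx(roll)).
In Python, from cell import readout, snapshot, calibration, env, nets gives the robot as it stands.
- The arm moves only by the tool send_rows, never from a script. Its arguments are lists of equal length, an entry for each row: "delta_pos": the shift along the tool's x, y, z in units of 60 mm (1.0 is 60 mm), a list of three; "twist": the turn, a rotation vector about the tool's x, y, z in units of 10 degrees (1.0 is 10 degrees), a list of three. In form: {"delta_pos": [[x, y, z], ...], "twist": [[rx, ry, rz], ...]}. A call has 1 to 10 rows; each row shifts and turns the commanded pose from where the row before left it, along the tool's axes as they then stand; what a row does not reach is not made up. A row lasts 1/8 s, in which the tool goes at most 62.5 mm and 10.7 degrees, less where a joint would pass 70% of its speed; a pose out of reach is approached as far as the arm can. A call is refused whole if a number of a shift passes 1 or a number of a turn 1, either way. A call with a gripper value outside its range is refused whole. "grip" is the closure, from 0 (fully open) to 1 (shut), set as the call begins (left out, the last holds). The fingers move at their own pace and stop on an object; "force" is the grip in N (left out, the last holds). Time passes only in rows, so rows that do not move let the fingers close. It gives the time, the measured TCP pose, the force and the opening at its end, in the units of the state.
- readout.sense(): the state, without advancing time (a new reading comes with each control period).
- snapshot(name): name is "scene" or "side" or "wrist"; returns the picture (480x640x3 uint8, blue, green, red); there is no depth.
- calibration(name): a dict with "fx", "fy", "cx", "cy" (pixels), "rvec" (rotation vector, rad) and "tvec" (3), from world to camera coordinates, as OpenCV has them; the wrist camera has in their place "hand_eye" (4x4, takes a point from camera to tool coordinates, whose origin is the TCP and whose axes are the tool frame's). Camera axes: x right, y down, z forward; pixel columns grow to the right and rows downward; lengths in mm; the calibration is good to about 2 mm. A picture is of the moment at which its call begins: read the wrist's pose just before it. calibration takes no time and is no camera call.
- env.finish_job(): hands the job in, once; it reports no verdict.
Trained networks look in the newest picture that a camera, given by its name, has taken for a name from the list of things; names that differ only in an ending like _2 or _b are one class to them, and where a whole thing is asked for, a point or a joint stands for the part that bears it (a point fixed in the world has none). Each returns a list of dicts, best first, with "conf" (0 to 1); they miss things now and then, are a little off and sometimes report something else, mostly with a low value. They report only what shows in the picture. A call takes as long as a camera call.
- nets.recognise(query, camera): "point" ([x, y, z] in mm, in world coordinates, good to about 4 mm: the middle of the surface that is visible of it).
The state is a dict: "t": time; "joints": joint angles; "dq": joint speeds; "joint_torque": joint torques, N m; "ee_pos": TCP position; "eef_rot": TCP orientation; "wrist_force": force on the tool from outside, world axes, zero at the start; "moment": the same for the moment, N m; "width": finger opening in mm.
Only numpy, scipy, OpenCV 4.12 (cv2) and the standard library are available. Lean on these libraries where they do the work, as an engineer would, in place of code of your own. Each camera call takes 0.05 s, during which the arm holds its last target. There are 200 camera calls.

## Working session

There is one attempt and no reset: what is moved stays moved. The work goes in short steps, Python scripts to look and compute and a tool call to move; the robot and the scene stay as the last step left them, time stands still between calls to the robot, and variables do not carry over. Pictures are saved under pics/ and viewed, about 8 in all and at most 12, crops included, and the job is handed in when it is done.

Besides the shell and the picture viewer there is one more tool, called after "Call:" by a JSON object that holds its "fn" and its "kwargs". send_rows: Moves the arm, as the interface text tells. Its arguments: {"type":"object","properties":{"delta_pos":{"type":"array"},"twist":{"type":"array"},"grip":{"type":"number"},"force":{"type":"number"}},"required":["delta_pos","twist"]}

```bash
ls; mkdir -p pics
python3 - <<'E'
from cell import readout, snapshot, calibration, env, nets
import cv2
s=readout.sense();print(s)
for n in("scene","side"):
    cv2.imwrite(f"pics/{n}0.png",snapshot(n)); print(n,calibration(n))
print(calibration("wrist"))
for q in["tray_centre","tray_lip","tray_handle","grid_centre","grid_lift_tab","grid_hooks","bay","bay_mouth","drip_tray","drip_grid"]:
    for c in("scene","side"):
        print(q,c,[([round(v) for v in d["point"]],round(d["conf"],2)) for d in nets.recognise(q,c)[:2]])
E
```

```text
pics
{'t': 0.0, 'joints': array([-6.59479207e+00,  2.05982142e+01,  8.65997885e+01, -8.88606260e-04,
        7.29079019e+01, -6.59486675e+00]), 'dq': array([-0.10021845,  0.04819815,  0.06895458,  0.00752889, -0.05399097,
       -0.05019814]), 'joint_torque': array([-2.01257943e-03, -5.15376234e+01, -2.70722097e+01,  6.73234044e-02,
        3.48843460e-02, -1.61260368e-04]), 'ee_pos': array([5.99239061e+02, 7.36251489e-02, 1.89001431e+02]), 'eef_rot': array([-96.13562377,  89.89409195, 173.86471287]), 'wrist_force': array([-0.02448262,  0.1291774 , -0.40312926]), 'moment': array([0.01473643, 0.00723693, 0.01909877]), 'width': 88.15159461693477}
scene {'fx': 485.8740920002125, 'fy': 485.8740920002125, 'cx': 326.04630323167066, 'cy': 242.5696086695687, 'rvec': array([ 2.14307303, -0.87457178,  0.42441622]), 'tvec': array([-430.04362281,  258.98849015,  825.69456283])}
side {'fx': 461.15881054254174, 'fy': 461.15881054254174, 'cx': 321.6266856658916, 'cy': 232.76824333096403, 'rvec': array([ 2.01146666, -0.22013972,  0.16003007]), 'tvec': array([-551.58016005,   84.00772158,  918.480092
[... 706 characters left out ...]
 282], 0.37)]
tray_handle side [([495, -321, 12], 0.88), ([473, -92, 1], 0.72)]
grid_centre scene []
grid_centre side [([472, -86, 6], 0.76)]
grid_lift_tab scene [([470, -83, 7], 0.92)]
grid_lift_tab side [([475, -93, 4], 0.93), ([715, -69, 12], 0.18)]
grid_hooks scene [([474, -84, 3], 0.68), ([549, 238, 284], 0.25)]
grid_hooks side [([470, -92, 7], 0.97)]
bay scene [([550, 242, 285], 0.66)]
bay side [([566, 226, 213], 0.81)]
bay_mouth scene [([547, 236, 287], 0.61)]
bay_mouth side [([567, 224, 209], 0.8), ([494, -316, 12], 0.41)]
drip_tray scene [([497, -322, 12], 0.98)]
drip_tray side [([492, -314, 19], 0.86)]
drip_grid scene []
drip_grid side [([474, -95, 1], 0.94), ([718, -70, 16], 0.7)]
```

View pics/scene0.png

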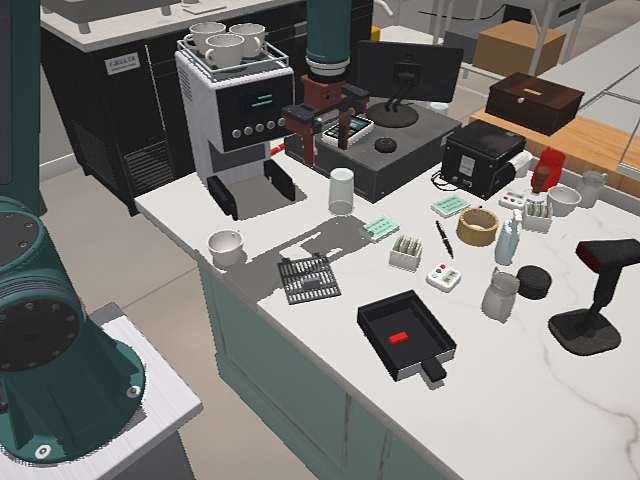

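View pics/side0.png

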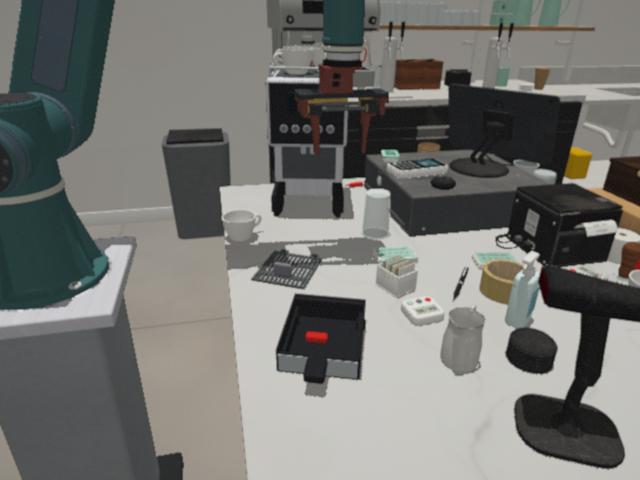

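Scene view: the grid lies at about (308,278), the tray at (405,335) with its handle at (433,370) pointing to −y, and the machine's bay is at (250,195). The side view agrees, and the path between tray and bay passes the cup (240,225) and the glass (376,212).

```bash
cat > h.py <<'E'
from cell import readout, snapshot, calibration, env, nets
import cv2, numpy as np
from scipy.spatial.transform import Rotation as Rn
def pose():
    s=readout.sense(); return np.array(s["ee_pos"]),Rn.from_euler("xyz",s["eef_rot"],degrees=True)
def cam(n,pz=None):
    c=calibration(n);K=np.array([[c["fx"],0,c["cx"]],[0,c["fy"],c["cy"]],[0,0,1]])
    if n=="wrist":
        p,R=pz; H=np.eye(4);H[:3,:3]=R.as_matrix();H[:3,3]=p
        W=np.linalg.inv(H@np.array(c["hand_eye"])); return K,W[:3,:3],W[:3,3]
    return K,Rn.from_rotvec(c["rvec"]).as_matrix(),np.array(c["tvec"])
def proj(C,P):
    K,R,t=C;q=(np.atleast_2d(P)@R.T+t)@K.T;return q[:,:2]/q[:,2:]
def back(C,uv,z):
    K,R,t=C;d=np.c_[np.atleast_2d(uv),np.ones(len(np.atleast_2d(uv)))]@np.linalg.inv(K).T@R;o=-R.T@t
    return o+d*((z-o[2])/d[:,2])[:,None]
E
python3 - <<'E'
from h import *
p,R=pose();print(R.as_matrix().round(2))
cv2.imwrite("pics/w0.png",snapshot("wrist"))
for n in("scene","side"):
    snapshot(n)
    for q in["espresso_cup_1_mid","tumbler_1_mid","sugar_caddy_mid","kitchen_timer_mid","steel_jug_mid","loyalty_cards_mid"]:
        print(n,q,[([round(v) for v in d["point"]],round(d["conf"],2)) for d in nets.recognise(q,n)[:3]])
E
```

```text
[[-0.  1.  0.]
 [ 0.  0. -1.]
 [-1. -0. -0.]]
scene espresso_cup_1_mid [([392, 104, 40], 0.56)]
scene tumbler_1_mid [([697, 42, 66], 0.77)]
scene sugar_caddy_mid [([655, -193, 40], 0.98)]
scene kitchen_timer_mid [([673, -282, 17], 0.81), ([496, -324, 11], 0.75)]
scene steel_jug_mid [([682, -401, 50], 0.77)]
scene loyalty_cards_mid [([706, -77, 17], 0.87), ([495, -322, 14], 0.53)]
side espresso_cup_1_mid [([390, 78, 37], 0.84), ([472, -87, 8], 0.42)]
side tumbler_1_mid [([702, 33, 55], 0.77), ([470, -94, 5], 0.53)]
side sugar_caddy_mid [([664, -201, 37], 0.97)]
side kitchen_timer_mid [([682, -288, 23], 0.55)]
side steel_jug_mid [([683, -415, 52], 0.55), ([493, -321, 12], 0.4)]
side loyalty_cards_mid [([714, -70, 15], 0.65)]
```

View pics/w0.png

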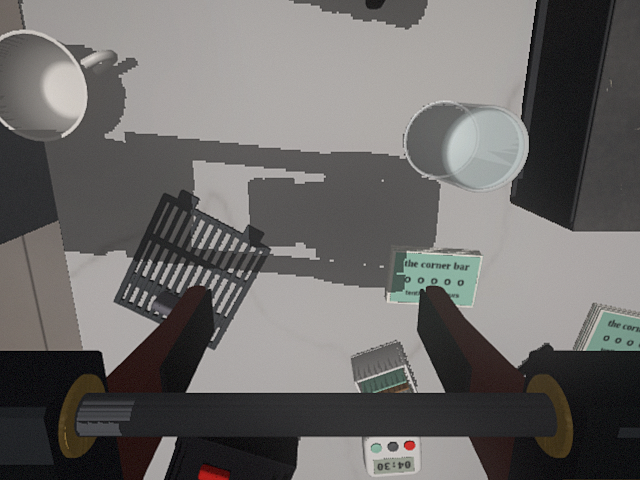

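The wrist view (up = +y, right = +x) shows the grid's hooks at (188,198) and (253,235) and its tab at (178,302); the tray is cut off at the bottom. I'll move so that both show.

Call:
{"fn": "send_rows", "kwargs": {"delta_pos": [[-0.2,-0.36,0.64],[-0.2,-0.36,0.64],[-0.2,-0.36,0.64],[-0.2,-0.36,0.64],[-0.2,-0.36,0.64],[0,0,0.64],[0,0,0],[0,0,0]], "twist": [[0,0,0],[0,0,0],[0,0,0],[0,0,0],[0,0,0],[0,0,0],[0,0,0],[0,0,0]]}}

```text
t: 2.85
ee_pos: [491.8, -229.9, 249.6]
eef_rot: [-148.4, 89.9, 121.6]
wrist_force: [-0.4, -0.2, -0.7]
width: 88.1
```

Run:
```python
from h import *
p,R=pose();print(p,R.as_matrix().round(3).tolist())
im=snapshot("wrist");cv2.imwrite("pics/w1.png",im)
cv2.imwrite("pics/w1b.png",cv2.convertScaleAbs(cv2.resize(im[0:480,0:640],(800,600),interpolation=cv2.INTER_CUBIC),alpha=2.0,beta=10))
np.savez("w1.npz",p=p,R=R.as_matrix())
```

```text
[ 491.75943803 -229.85869603  249.58692861] [[-0.001, 1.0, -0.001], [0.001, -0.001, -1.0], [-1.0, -0.001, -0.001]]
```

View pics/w1b.png

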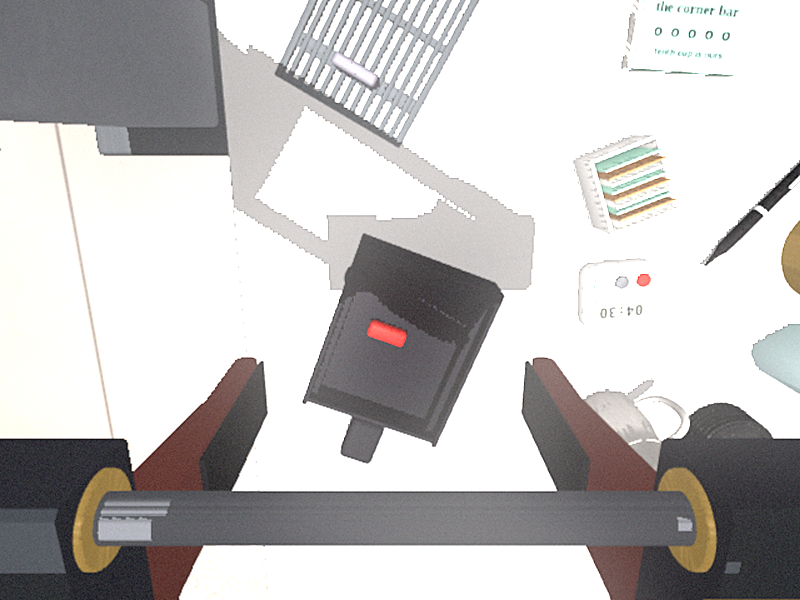

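The enlarged view (800×600) shows the tray's back rim corners at (365,234) and (502,295), its front corners at (306,403) and (436,444), and its handle end at (358,460). The grid's front corners are at (277,72) and (400,145), its tab at (356,70). Next I fit the poses.

```bash
cat > fit.py <<'E'
from h import *
from scipy.optimize import least_squares
d=np.load("w1.npz");C1=cam("wrist",(d["p"],Rn.from_matrix(d["R"])))
R0=np.array([[0,1,0],[0,0,-1],[-1,0,0.]]);C0=cam("wrist",(np.array([599.24,0.07,189.0]),Rn.from_matrix(R0)))
def fit(obs,x0,prm=True):
    def place(x,P):
        a=np.radians(x[2]);P=np.array(P,float);c,s=np.cos(a),np.sin(a)
        return np.c_[x[0]+c*P[:,0]-s*P[:,1],x[1]+s*P[:,0]+c*P[:,1],P[:,2]]
    f=lambda x:np.concatenate([(proj(C,place(x,P))-np.array(uv,float)).ravel() for C,P,uv in obs])
    r=least_squares(f,x0,loss="soft_l1",f_scale=2);return r.x,f(r.x).reshape(-1,2),place
if __name__=="__main__":
    k=1/1.25
    tr=[(C1,[[75,62,42],[75,-62,42],[-75,62,36],[-75,-62,36],[-116,15,38],[-116,-15,38]],np.array([[365,234],[502,295],[306,403],[436,444],[343,455],[372,463]])*k)]
    g=[(C1,[[-68.5,56,5],[-68.5,-56,5],[-36,18,31],[-36,-18,31]],np.array([[277,72],[400,145],[335,55],[378,85]])*k),
       (C0,[[-68.5,56,5],[-68.5,-56,5],[57.5,56,5],[57.5,-56,5],[68.5,34,5],[68.5,-34,5]],[[115,300],[214,348],[165,193],[270,248],[188,192],[256,228]])]
    for n,o,x0 in(("tray",tr,[497,-320,70]),("grid",g,[473,-88,60])):
        x,r,_=fit(o,x0);print(n,x.round(1),"\n",r.round(1).tolist())
    x=fit(g[:1],[473,-88,60])[0];print(x); x=fit(g[1:],[473,-88,60])[0];print(x)
E
python3 fit.py
```

```text
tray [ 498.6 -314.1   69.2] 
 [[-1.2, 4.4], [5.7, -0.8], [-0.7, -3.6], [1.3, -0.7], [-1.9, 0.0], [0.1, 1.9]]
grid [480.7 -65.5  61. ] 
 [[-1.8, 0.7], [0.6, 0.7], [-1.0, -1.3], [-0.4, -4.4], [-1.7, 1.8], [1.9, 2.0], [-1.9, -1.2], [2.0, 0.3], [2.1, 0.9], [0.6, -0.3]]
[482.37551497 -67.26450069  59.5550521 ]
[479.95021366 -64.95531597  60.69008625]
```

Call:
{"fn": "send_rows", "kwargs": {"delta_pos": [[0,-0.16,-0.74],[0,-0.16,-0.74],[0,-0.16,-0.74],[0.44,0,0],[0.44,0,0],[0.44,0,0],[0.44,0,0],[0.44,0,0],[0.44,0,0],[0,0,0]], "twist": [[0,0,0],[0,0,0],[0,0,0],[-1,0,0],[-1,0,0],[-1,0,0],[-1,0,0],[-1,0,0],[-1,0,0],[0,0,0]]}}

```text
t: 4.15
ee_pos: [461.3, -95.5, 90.0]
eef_rot: [-172.5, 89.7, 157.5]
wrist_force: [0.1, 0.1, 0.3]
width: 87.5
```

Run:
```python
from h import *
p,R=pose();print(p,R.as_matrix().round(3).tolist(),readout.sense()["joints"])
im=snapshot("wrist")
np.savez("w2.npz",p=p,R=R.as_matrix())
C=cam("wrist",(p,R))
a=np.radians(60.6);c,s=np.cos(a),np.sin(a);cx,cy=480.6,-66
W=lambda P:np.c_[cx+c*P[:,0]-s*P[:,1],cy+s*P[:,0]+c*P[:,1],P[:,2]]
o=cv2.resize(im,(800,600),interpolation=cv2.INTER_CUBIC)
for P in([[-68.5,56,5],[-68.5,-56,5],[57.5,-56,5],[57.5,56,5]],[[-31,18,31],[-31,-18,31],[-41,-18,31],[-41,18,31]]):
    q=proj(C,W(np.array(P,float)))*1.25
    cv2.polylines(o,[q.round().astype(int)],True,(0,0,255),1)
cv2.imwrite("pics/w2.png",o)
```

```text
[461.27885973 -95.45999726  89.99344421] [[-0.004, 0.5, 0.866], [0.002, 0.866, -0.5], [-1.0, -0.001, -0.005]] [-2.01125410e+01  1.74112508e+01  1.08554973e+02  1.34605892e-02
  5.43004160e+01 -8.01145176e+01]
```

View pics/w2.png

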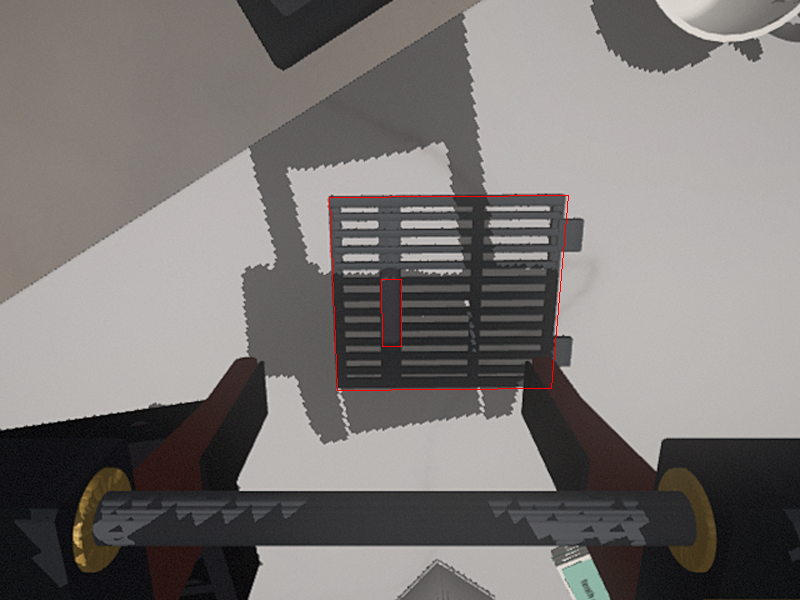

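The predicted outline lies on the grid and tab to within about 1 px (tab at (391,313)). Descending and gripping.

Call:
{"fn": "send_rows", "kwargs": {"delta_pos": [[0.3,-0.014,0.04],[0.4,0,0],[0.4,0,0],[0.25,0,0],[0,0,0],[0,0,0]], "twist": [[0,0,0],[0,0,0],[0,0,0],[0,0,0],[0,0,0],[0,0,0]], "grip": 0.5, "force": 50}}

```text
t: 4.95
ee_pos: [465.9, -99.3, 11.6]
eef_rot: [10.3, 89.9, -19.8]
wrist_force: [0.8, -0.3, 0.5]
width: 44.1
```

Call:
{"fn": "send_rows", "kwargs": {"delta_pos": [[0,0,0],[0,0,0],[0,0,0],[0,0,0]], "twist": [[0,0,0],[0,0,0],[0,0,0],[0,0,0]], "grip": 1, "force": 50}}

```text
t: 5.45
ee_pos: [464.8, -99.2, 10.5]
eef_rot: [-74.9, 90.0, -104.9]
wrist_force: [1.2, -0.1, -0.2]
width: 7.8
```

Call:
{"fn": "send_rows", "kwargs": {"delta_pos": [[0,0,0],[-0.3,0,0],[-0.7,0,0],[-0.7,0,0],[-0.7,0,0],[0,0,0],[0,0,0]], "twist": [[0,0,0],[0,0,0],[0,0,0],[0,0,0],[0,0,0],[0,0,0],[0,0,0]]}}

```text
t: 6.32
ee_pos: [464.2, -98.9, 153.8]
eef_rot: [-168.1, 89.9, 161.9]
wrist_force: [-0.1, 0.8, -0.1]
width: 0.3
```

Run:
```python
from h import *
for i in range(3):
    im=snapshot("wrist");s=readout.sense();print(s["ee_pos"],s["width"],s["wrist_force"])
p,R=pose();print(R.as_matrix().round(3).tolist())
np.savez("w3.npz",p=p,R=R.as_matrix())
o=cv2.resize(im,(800,600),interpolation=cv2.INTER_CUBIC)
# grid in hand, assumed: tool y = grid x, tool x=-grid z ; TCP 4.5 mm above plate top, tab x=-36
C=cam("wrist",(p,R))
for P in([[-68.5,56,5],[-68.5,-56,5],[57.5,-56,5],[57.5,56,5]],[[57.5,25,5],[68.5,25,5],[68.5,43,5],[57.5,43,5]]):
    P=np.array(P,float); T=np.c_[9.5-P[:,2],P[:,0]+36,-P[:,1]]
    cv2.polylines(o,[(proj(C,p+R.apply(T))*1.25).round().astype(int)],True,(0,0,255),1)
cv2.imwrite("pics/w3.png",o)
```

```text
[463.68808418 -98.74204341 153.21339128] 0.44438561454001924 [ 0.05556043  0.92293067 -0.53182668]
[463.53356918 -98.67299047 152.96157992] 0.6289632252060261 [-0.48092582  0.19265571  0.50902324]
[463.57722709 -98.68751758 152.96056257] 0.5331956998843127 [-0.99244778  0.77889767  0.05071441]
[[-0.003, 0.5, 0.866], [0.001, 0.866, -0.5], [-1.0, -0.001, -0.003]]
```

View pics/w3.png

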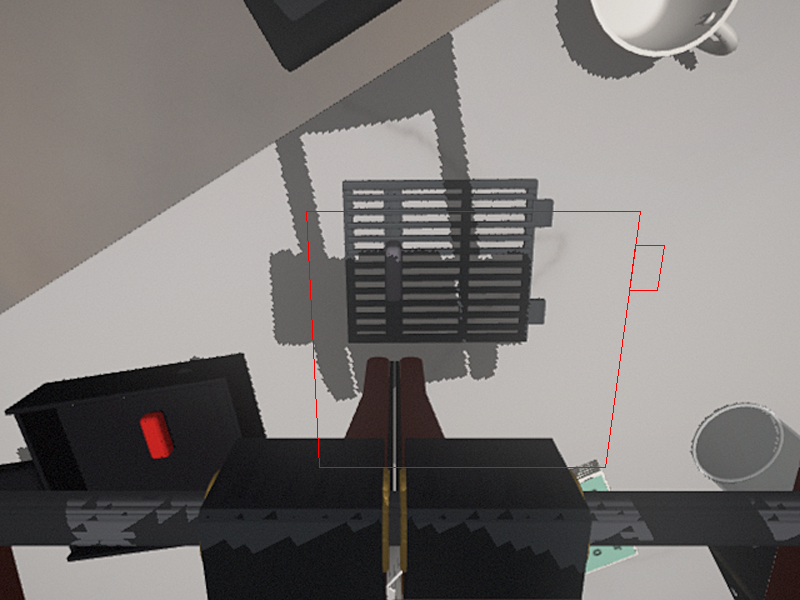

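The gripper came up empty: the grid is still on the counter at (343–537, 180–342), with its tab at (393,270) directly under the fingertips. I'll look closer at why.

Run:
```python
from fit import *
d=np.load("w3.npz");C=cam("wrist",(d["p"],Rn.from_matrix(d["R"])))
pl=[[-68.5,56,5],[-68.5,-56,5],[57.5,56,5],[57.5,-56,5]]
x,r,_=fit([(C,pl,np.array([[343,180],[348,342],[537,180],[526,341]])/1.25)],[480,-66,60]);print(x,r.round(1).tolist())
im=snapshot("wrist");p,R=pose();
a=cv2.resize(im[130:290,250:450],(800,640),interpolation=cv2.INTER_CUBIC)[:600]
a=cv2.convertScaleAbs(a,alpha=2.2,beta=20)
cv2.imwrite("pics/c3.png",a)
```

```text
[479.537548   -66.56567347  60.2580936 ] [[-1.0, -0.3], [-0.8, 0.7], [1.4, -1.0], [0.5, 1.1]]
```

View pics/c3.png

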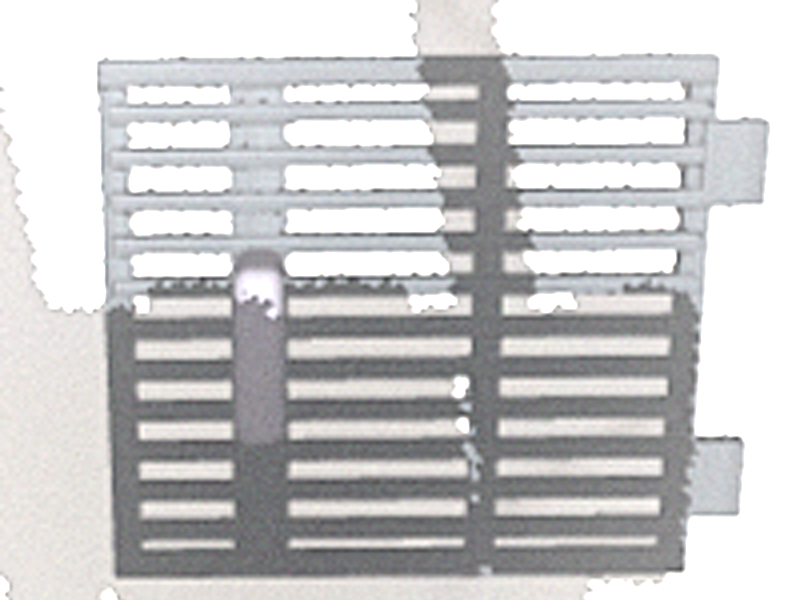

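The tab is intact and was under the fingers, so the pads, 5 mm above the plate, only pinched its rounded top. I'll grip again with the tips down at the plate.

Call:
{"fn": "send_rows", "kwargs": {"delta_pos": [[0,0,-0.03],[0.4,0,0],[0.5,0,0],[0.6,0,0],[0.5,0,0],[0.3,0,0],[0.1,0,0],[0,0,0],[0,0,0]], "twist": [[0,0,0],[0,0,0],[0,0,0],[0,0,0],[0,0,0],[0,0,0],[0,0,0],[0,0,0],[0,0,0]], "grip": 0.55}}

```text
t: 7.65
ee_pos: [463.9, -98.5, 11.1]
eef_rot: [8.5, 89.9, -21.5]
wrist_force: [-0.1, -0.6, -0.5]
width: 39.5
```

Call:
{"fn": "send_rows", "kwargs": {"delta_pos": [[0.025,0,0],[0,0,0],[0,0,0]], "twist": [[0,0,0],[0,0,0],[0,0,0]]}}

```text
t: 8.02
ee_pos: [463.3, -98.3, 9.1]
eef_rot: [-6.1, 90.0, -36.1]
wrist_force: [-1.2, -0.2, 0.5]
width: 39.6
```

Call:
{"fn": "send_rows", "kwargs": {"delta_pos": [[0.04,0,0],[0.01,0,0],[0,0,0],[0,0,0]], "twist": [[0,0,0],[0,0,0],[0,0,0],[0,0,0]]}}

```text
t: 8.52
ee_pos: [463.2, -98.2, 5.9]
eef_rot: [-160.9, 90.0, 169.1]
wrist_force: [-0.7, 1.0, 0.5]
width: 39.6
```

Call:
{"fn": "send_rows", "kwargs": {"delta_pos": [[0.01,0,0],[0,0,0],[0,0,0]], "twist": [[0,0,0],[0,0,0],[0,0,0]]}}

```text
t: 8.9
ee_pos: [463.2, -98.2, 5.3]
eef_rot: [-147.6, 90.0, -177.6]
wrist_force: [-0.4, -0.9, 0.2]
width: 39.6
```

Call:
{"fn": "send_rows", "kwargs": {"delta_pos": [[0,0,0],[0,0,0],[0,0,0],[0,0,0],[0,0,0],[0,0,0]], "twist": [[0,0,0],[0,0,0],[0,0,0],[0,0,0],[0,0,0],[0,0,0]], "grip": 1, "force": 40}}

```text
t: 9.65
ee_pos: [463.3, -98.2, 5.3]
eef_rot: [-155.0, 90.0, 175.0]
wrist_force: [-0.5, 0.9, -0.0]
width: 0.1
```

Call:
{"fn": "send_rows", "kwargs": {"delta_pos": [[0,0,0],[-0.1,0,0],[-0.1,0,0],[0,0,0]], "twist": [[0,0,0],[0,0,0],[0,0,0],[0,0,0]]}}

```text
t: 10.15
ee_pos: [463.9, -98.5, 18.0]
eef_rot: [9.2, 89.9, -20.8]
wrist_force: [0.0, -0.4, -0.1]
width: 0.1
```

It closed with no contact at all, so I'm checking from the side and the scene camera.

Run:
```python
from h import *
p,R=pose();print(p)
o=[]
for n in("scene","side"):
    im=snapshot(n);C=cam(n);u=proj(C,p)[0];print(n,u)
    q=proj(C,np.array([[480.1-36*.494,-66.3-36*.87,z] for z in(5,31)]));print(q.round(1).tolist())
    x,y=int(u[0]),int(u[1]);x0=x-60;y0=y-90
    c=cv2.resize(im[y0:y0+150,x0:x0+100],(400,600),interpolation=cv2.INTER_CUBIC)
    for w,col in((u,(0,0,255)),(q[0],(0,255,0)),(q[1],(255,0,0))):
        cv2.circle(c,(int((w[0]-x0+.5)*4),int((w[1]-y0+.5)*4)),4,col,-1)
    o.append(cv2.convertScaleAbs(c,alpha=1.6,beta=20))
cv2.imwrite("pics/s4.png",np.hstack(o))
```

```text
[463.86771144 -98.45277247  18.03568202]
scene [310.97955595 282.42094038]
[[310.2, 287.0], [310.1, 278.2]]
side [282.98546577 268.06557492]
[[282.3, 273.6], [282.0, 262.3]]
```

View pics/s4.png

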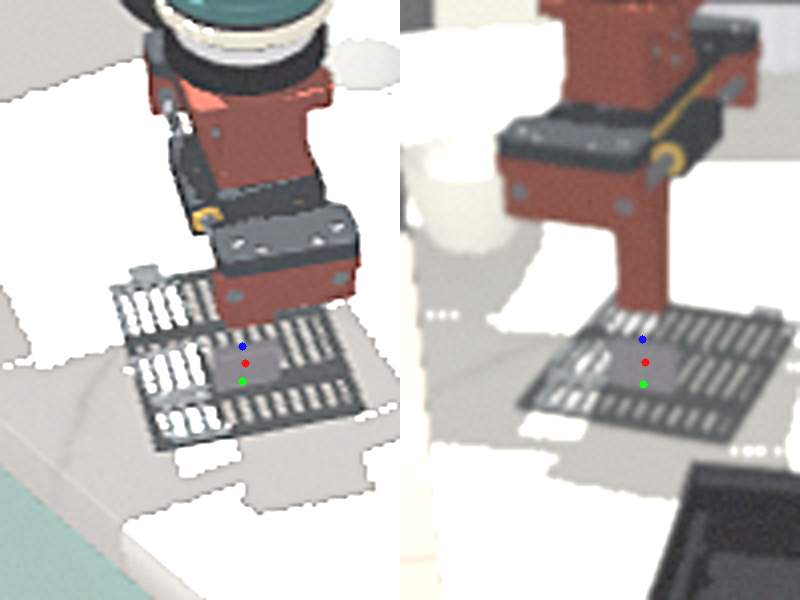

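In the side view the fingertips at (643,310) sit about 29 mm above where the reported TCP projects (645,362). The wrist picture's finger geometry also puts the tips about 30 mm behind the TCP origin. So the real tips are about 30 mm short of the nominal TCP, and I'll go lower by that much, feeling for contact.

Call:
{"fn": "send_rows", "kwargs": {"delta_pos": [[0,0,0],[0,0,0],[0,0,0],[0,0,0],[0.2,0,0],[0.2,0,0],[0.15,0,0],[0,0,0],[0,0,0]], "twist": [[0,0,0],[0,0,0],[0,0,0],[0,0,0],[0,0,0],[0,0,0],[0,0,0],[0,0,0],[0,0,0]], "grip": 0.55}}

```text
t: 11.38
ee_pos: [463.2, -98.2, -15.8]
eef_rot: [-168.2, 90.0, 161.8]
wrist_force: [-0.1, 0.3, -0.6]
width: 39.5
```

Call:
{"fn": "send_rows", "kwargs": {"delta_pos": [[0.06,0,0],[0.02,0,0],[0,0,0],[0,0,0]], "twist": [[0,0,0],[0,0,0],[0,0,0],[0,0,0]]}}

```text
t: 11.88
ee_pos: [463.3, -98.3, -20.4]
eef_rot: [-4.7, 90.0, -34.7]
wrist_force: [-0.1, -0.4, -0.3]
width: 39.5
```

Call:
{"fn": "send_rows", "kwargs": {"delta_pos": [[0.04,0,0],[0,0,0],[0,0,0]], "twist": [[0,0,0],[0,0,0],[0,0,0]]}}

```text
t: 12.25
ee_pos: [463.2, -98.2, -22.9]
eef_rot: [-158.6, 90.0, 171.4]
wrist_force: [-0.2, -0.3, -1.0]
width: 39.4
```

Call:
{"fn": "send_rows", "kwargs": {"delta_pos": [[0,0,0],[0,0,0],[0,0,0],[0,0,0],[0,0,0],[0,0,0]], "twist": [[0,0,0],[0,0,0],[0,0,0],[0,0,0],[0,0,0],[0,0,0]], "grip": 1, "force": 50}}

```text
t: 13.0
ee_pos: [463.2, -98.2, -22.9]
eef_rot: [-149.3, 90.0, -179.3]
wrist_force: [-0.3, -0.9, 0.4]
width: 9.6
```

Gripped now (9.6 mm). Lifting, and meanwhile refining the tray's pose from the stored views by silhouette.

Call:
{"fn": "send_rows", "kwargs": {"delta_pos": [[-0.1,0,0],[-0.4,0,0],[-0.6,0,0],[-0.7,0,0],[-0.7,0,0],[-0.3,0,0],[0,0,0],[0,0,0]], "twist": [[0,0,0],[0,0,0],[0,0,0],[0,0,0],[0,0,0],[0,0,0],[0,0,0],[0,0,0]]}}

```text
t: 14.0
ee_pos: [462.4, -97.9, 144.4]
eef_rot: [-171.3, 89.9, 158.7]
wrist_force: [0.4, 0.3, -2.0]
width: 9.6
```

```bash
cat > sil.py <<'E'
from fit import *
from scipy.optimize import minimize
BOX=np.array([[x,y,z] for x in(-75,75) for y in(-62,62) for z in(0,36 if x<0 else 42)],float)
HAN=np.array([[x,y,z] for x in(-116,-75) for y in(-15,15) for z in(22,38)],float)
def place(x,P):
    a=np.radians(x[2]);c,s=np.cos(a),np.sin(a);return np.c_[x[0]+c*P[:,0]-s*P[:,1],x[1]+s*P[:,0]+c*P[:,1],P[:,2]]
def sil(C,x,shape,k=4):
    m=np.zeros(shape,np.uint8)
    for P in(BOX,HAN):
        h=cv2.convexHull((proj(C,place(x,P))).astype(np.float32))
        cv2.fillPoly(m,[((h+.5)*16).round().astype(int)],1,shift=4)
    return m
def mask(im,C,x,thr):
    g=im.max(2);m=((g<thr)).astype(np.uint8)
    roi=cv2.dilate(sil(C,x,m.shape),np.ones((25,25)));
    m=cv2.morphologyEx(m*roi,cv2.MORPH_OPEN,np.ones((3,3)))
    n,l,st,_=cv2.connectedComponentsWithStats(m);i=1+st[1:,4].argmax();m=(l==i).astype(np.uint8)
    c,_=cv2.findContours(m,cv2.RETR_EXTERNAL,cv2.CHAIN_APPROX_NONE);return cv2.drawContours(m,c,-1,1,-1)
def solve(items,x0):
    # items: (mask,C); supersample by 4
    big=[(cv2.resize(m,None,fx=4,fy=4,interpolation=cv2.INTER_NEAREST),(np.diag([4,4,1.])@C[0],C[1],C[2])) for m,C in items]
    f=lambda x:sum((sil(C,x,m.shape)!=m).mean()*1e4 for m,C in big)
    r=minimize(f,x0,method="Nelder-Mead",options=dict(initial_simplex=[x0,x0+np.array([6,0,0]),x0+np.array([0,6,0]),x0+np.array([0,0,5])],xatol=.05,fatol=.01))
    return r.x,r.fun
E
python3 - <<'E'
from sil import *
x0=np.array([498.6,-314,69.])
it=[]
for n,C,th in(("w1",C1,50),("scene0",cam("scene"),60),("side0",cam("side"),60)):
    im=cv2.imread(f"pics/{n}.png")
    for t in((40,55,70) if n=="w1" else (th,)):
        m=mask(im,C,x0,t);x,f=solve([(m,C)],x0);print(n,t,m.sum(),x.round(2),round(f,2))
    it.append((m,C))
print("w1+side",solve([it[0],it[2]],x0),"w1+scene",solve(it[:2],x0))
s=readout.sense();print(s["ee_pos"],s["width"],s["wrist_force"])
p,R=pose();im=snapshot("wrist");np.savez("w4.npz",p=p,R=R.as_matrix());C=cam("wrist",(p,R))
o=cv2.resize(im,(800,600),interpolation=cv2.INTER_CUBIC)
for P in([[-68.5,56,2.5],[-68.5,-56,2.5],[57.5,-56,2.5],[57.5,56,2.5]],[[57.5,25,2.5],[68.5,25,2.5],[68.5,43,2.5],[57.5,43,2.5]]):
    P=np.array(P,float); T=np.c_[-25.4-P[:,2],P[:,0]+36,-1.3-P[:,1]]
    cv2.polylines(o,[(proj(C,p+R.apply(T))*1.25).round().astype(int)],True,(0,0,255),1)
cv2.polylines(o,[(proj(C,place(x0,BOX[[1,3,7,5]]))*1.25).round().astype(int)],True,(0,255,0),1)
cv2.imwrite("pics/w4.png",o)
E
```

```text
w1 40 4243 [ 502.3  -317.76   71.64] 434.77
w1 55 15498 [ 496.72 -315.66   69.71] 70.45
w1 70 17291 [ 497.21 -315.34   69.7 ] 13.95
scene0 60 5324 [ 498.91 -315.5    69.67] 19.91
side0 60 5222 [ 498.88 -310.72   69.96] 47.41
w1+side (array([ 497.51792866, -314.8955422 ,   69.51507325]), np.float64(63.641357421875)) w1+scene (array([ 497.28312631, -315.27546575,   69.58699592]), np.float64(35.711669921875))
[462.38623619 -97.88510418 144.35483451] 9.636984885076838 [ 0.3724712   0.27555445 -2.04632177]
```

View pics/w4.png

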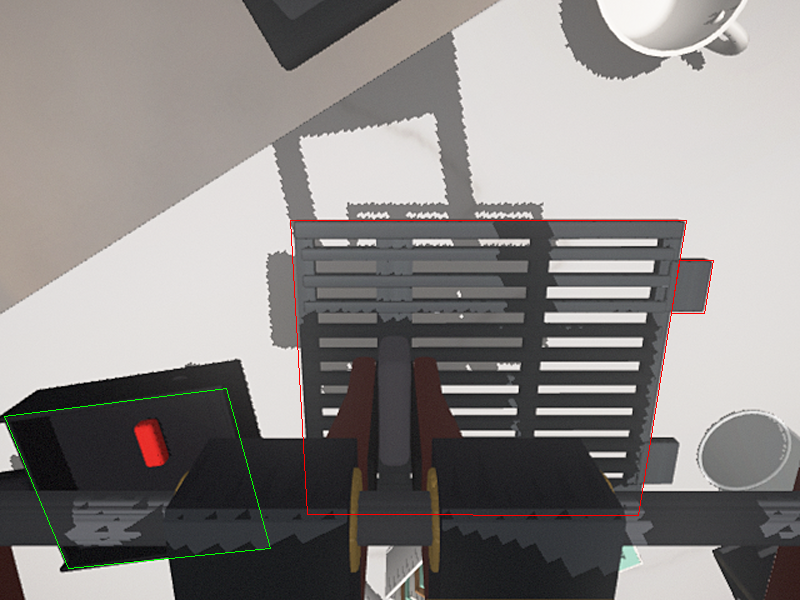

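The grid hangs in the hand exactly where predicted (red outline on it), and the tray is at the lower left, around (140,460). I'll measure the tray again with the tool turned as for placing, looking past the held grid.

Call:
{"fn": "send_rows", "kwargs": {"delta_pos": [[-0.155,-0.523,0.698],[-0.155,-0.523,0.698],[-0.155,-0.523,0.698],[-0.155,-0.523,0.698],[-0.155,-0.523,0.698],[-0.155,-0.523,0.698],[0,0,0],[0,0,0],[0,0,0]], "twist": [[0,0,0],[0,0,0],[0,0,0],[0,0,0],[0,0,0],[0,0,0],[-0.96,0,0],[0,0,0],[0,0,0]]}}

```text
t: 15.18
ee_pos: [586.0, -385.9, 199.6]
eef_rot: [160.7, 89.8, 140.2]
wrist_force: [0.8, 0.2, -2.0]
width: 9.5
```

Run:
```python
from sil import *
p,R=pose();im=snapshot("wrist");cv2.imwrite("pics/w5.png",im);np.savez("w5.npz",p=p,R=R.as_matrix());C=cam("wrist",(p,R))
print(p,R.as_matrix().round(3).tolist(),readout.sense()["width"])
x0=np.array([497.4,-315.3,69.6])
for t in(55,70,85):
    m=mask(im,C,x0,t);x,f=solve([(m,C)],x0);print(t,m.sum(),x.round(2),round(f,2))
o=cv2.resize(im,(800,600),interpolation=cv2.INTER_CUBIC)
for y,c in((x0,(0,255,0)),(x,(0,0,255))):
    for P in(BOX,HAN): cv2.polylines(o,[cv2.convexHull((proj(C,place(y,P))*1.25).astype(np.float32)).round().astype(int)],True,c,1)
cv2.imwrite("pics/w5o.png",o)
```

```text
[ 586.02792513 -385.90946398  199.55886742] [[-0.002, 0.351, 0.936], [0.002, 0.936, -0.351], [-1.0, 0.001, -0.003]] 9.787739567216585
55 14915 [ 430.32 -269.01   42.81] 236.09
70 24506 [ 494.09 -313.63   68.44] 230.95
85 30941 [ 495.39 -315.02   69.37] 25.47
```

View pics/w5o.png

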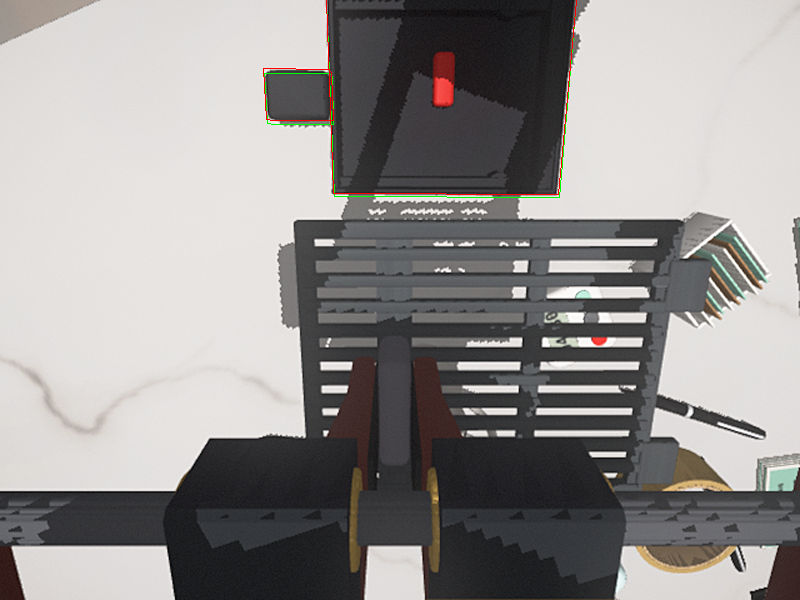

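The refit (red) agrees with the earlier fit (green) within 2 mm: tray body at (330–575, 0–195), handle at (265–330, 70–122). I'll use (496, −315.1, 69.5°) and plan the tilted insertion.

```bash
cat > plan.py <<'E'
from h import *
TR=[496.,-315.1,69.5]
G=[-25.4,36.,-1.3]   # grid centre in tool
def target(th,tx,tz,lat=0.,tr=TR):
    t=np.radians(th);a=np.radians(tr[2]);u=np.array([np.cos(a),np.sin(a),0]);w=np.array([np.sin(a),-np.cos(a),0]);Z=np.array([0,0,1.])
    yv=np.cos(t)*u-np.sin(t)*Z; xv=-np.sin(t)*u-np.cos(t)*Z
    o=np.array([tr[0],tr[1],0])+tx*u+tz*Z+lat*w
    p=o-G[0]*xv-(G[1]+68.5)*yv-G[2]*w
    return p,Rn.from_matrix(np.c_[xv,yv,w])
def rows(start,targets):
    p,R=start
    for q,S in targets:
        d=R.inv().apply(q-p)/60; v=(R.inv()*S).as_rotvec(degrees=True)/10
        print((d.round(3)+0).tolist(),(v.round(3)+0).tolist()); p,R=q,S
def state(tr=TR):
    p,R=pose();a=np.radians(tr[2]);u=np.array([np.cos(a),np.sin(a),0]);w=np.array([np.sin(a),-np.cos(a),0])
    M=R.as_matrix();tip=p+R.apply([G[0],G[1]+68.5,G[2]])-np.array([tr[0],tr[1],0])
    return np.r_[-np.degrees(np.arcsin(M[2,1])),tip@u,tip[2],tip@w],np.degrees(np.arctan2(M[1,1],M[0,1]))
E
python3 - <<'E'
from plan import *
print(state())
t=[(10,56,150),(20,56,140),(25,56,115),(25,56,80),(25,56,60)]
p,R=pose();s0=(p,R)
q,S=target(0,56,150)
# lateral first
d=R.inv().apply(q-p)/60;v=(R.inv()*S).as_rotvec(degrees=True)/10;print("first",d.round(3),v.round(3))
rows((q,S),[target(*x) for x in t])
E
```

```text
(array([-3.83279073e-02,  6.97665309e+01,  2.25459247e+02,  1.08051767e+02]), np.float64(69.4895882549842))
first [ 1.26  -0.231 -1.797] [-0.001 -0.011 -0.004]
[-0.309, -0.047, 0.0] [0.0, 0.0, -1.0]
[-0.145, -0.018, 0.0] [0.0, 0.0, -1.0]
[0.238, 0.112, 0.0] [0.0, 0.0, -0.5]
[0.529, 0.247, 0.0] [0.0, 0.0, 0.0]
[0.302, 0.141, 0.0] [0.0, 0.0, 0.0]
```

Call:
{"fn": "send_rows", "kwargs": {"delta_pos": [[0.42,-0.077,-0.599],[0.42,-0.077,-0.599],[0.42,-0.077,-0.599],[-0.309,-0.047,0],[-0.145,-0.018,0],[0.238,0.112,0],[0.529,0.247,0],[0.302,0.141,0],[0,0,0],[0,0,0]], "twist": [[0,0,0],[0,0,0],[0,0,0],[0,0,-1],[0,0,-1],[0,0,-0.5],[0,0,0],[0,0,0],[0,0,0],[0,0,0]]}}

```text
t: 16.48
ee_pos: [481.0, -363.9, 82.8]
eef_rot: [-89.8, 65.0, -110.3]
wrist_force: [-0.3, -0.0, -1.1]
width: 9.6
```

Run:
```python
from plan import *
print(state())
rows(pose(),[target(*x) for x in [(25,56,48),(25,56,38),(25,56,31)]])
im=snapshot("wrist");cv2.imwrite("pics/w6.png",im);p,R=pose();np.savez("w6.npz",p=p,R=R.as_matrix())
cv2.imwrite("pics/side6.png",snapshot("side"));cv2.imwrite("pics/scene6.png",snapshot("scene"))
```

```text
(array([25.01789974, 54.42143657, 61.65104996,  1.67448807]), np.float64(69.51114019793113))
[0.196, 0.12, -0.029] [0.001, 0.009, 0.002]
[0.151, 0.07, 0.0] [0.0, 0.0, 0.0]
[0.106, 0.049, 0.0] [0.0, 0.0, 0.0]
```

Call:
{"fn": "send_rows", "kwargs": {"delta_pos": [[0.196,0.12,-0.029],[0.151,0.07,0],[0.106,0.049,0],[0,0,0],[0,0,0],[0,0,0]], "twist": [[0,0,0],[0,0,0],[0,0,0],[0,0,0],[0,0,0],[0,0,0]]}}

```text
t: 17.38
ee_pos: [479.7, -361.3, 51.5]
eef_rot: [-89.9, 65.0, -110.3]
wrist_force: [0.5, 0.6, -3.0]
width: 9.8
```

Run:
```python
from plan import *
s=readout.sense();print(state(),s["wrist_force"],s["moment"],s["width"])
rows(pose(),[target(*x) for x in [(25,58,30),(25,61,29.5),(25,64,29),(25,67,29)]])
```

```text
(array([25.00762066, 56.43857435, 30.35005912, -0.54089058]), np.float64(69.58761014221744)) [ 0.53162445  0.57128832 -2.96919609] [ 0.32772389 -0.15571138  0.00242999] 9.78571715470141
[-0.005, 0.026, 0.006] [0.008, 0.007, 0.001]
[-0.014, 0.049, 0.0] [0.0, 0.0, 0.0]
[-0.014, 0.049, 0.0] [0.0, 0.0, 0.0]
[-0.021, 0.045, 0.0] [0.0, 0.0, 0.0]
```

Call:
{"fn": "send_rows", "kwargs": {"delta_pos": [[-0.005,0.03,0.006],[-0.014,0.049,0],[-0.014,0.049,0],[-0.021,0.045,0],[0,0,0],[0,0,0]], "twist": [[0,0,0],[0,0,0],[0,0,0],[0,0,0],[0,0,0],[0,0,0]]}}

```text
t: 18.12
ee_pos: [483.5, -351.2, 49.7]
eef_rot: [-90.0, 65.0, -110.4]
wrist_force: [0.4, -0.9, -2.4]
width: 9.8
```

Run:
```python
from plan import *
s=readout.sense();print(state(),s["wrist_force"],s["moment"],s["width"])
rows(pose(),[target(*x) for x in [(25,68.5,29),(21,68.5,29),(17,68.5,28.5),(13,68.5,28.2),(10,68.5,27.8)]])
im=snapshot("wrist");p,R=pose();cv2.imwrite("pics/w7.png",im)
a=cv2.resize(im[60:360,100:500],(800,600),interpolation=cv2.INTER_CUBIC)
cv2.imwrite("pics/w7c.png",cv2.convertScaleAbs(a,alpha=2,beta=15))
```

```text
(array([25.00427224, 67.28599389, 28.59333315, -0.53179492]), np.float64(69.61009353952421)) [ 0.35881637 -0.8728635  -2.43444424] [ 0.34410811 -0.09132848  0.04697332] 9.799809255561792
[-0.015, 0.015, 0.006] [0.01, 0.004, 0.0]
[0.12, 0.034, 0.0] [0.0, 0.0, 0.4]
[0.128, 0.037, 0.0] [0.0, 0.0, 0.4]
[0.125, 0.035, 0.0] [0.0, 0.0, 0.4]
[0.097, 0.026, 0.0] [0.0, 0.0, 0.3]
```

View pics/w7c.png

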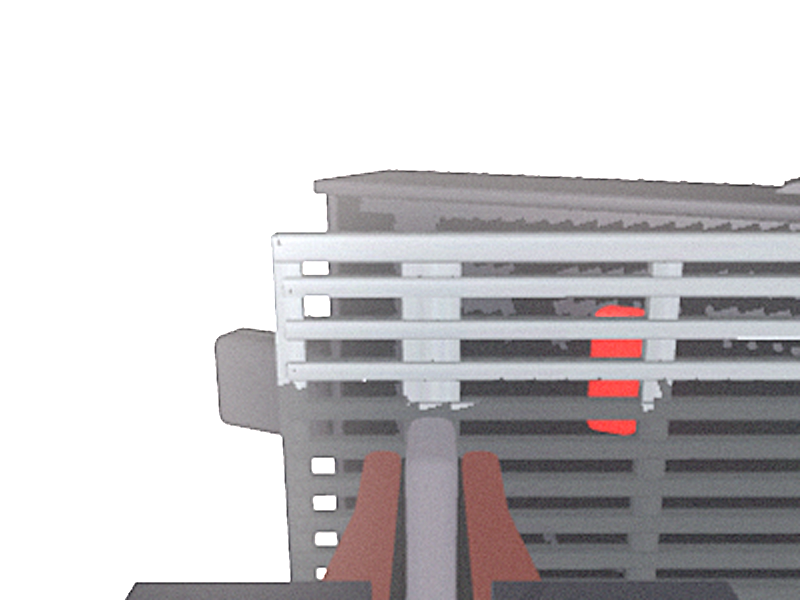

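The crop shows the grid tilted inside the tray's side walls, its front edge at x≈280 above the handle, (215–280, 330–430). There is no contact force. Swinging the front down.

Call:
{"fn": "send_rows", "kwargs": {"delta_pos": [[-0.01,0.012,0.006],[0.12,0.034,0],[0.128,0.037,0],[0.125,0.035,0],[0.097,0.026,0],[0,0,0],[0,0,0]], "twist": [[0,0,0],[0,0,0.4],[0,0,0.4],[0,0,0.4],[0,0,0.3],[0,0,0],[0,0,0]]}}

```text
t: 19.05
ee_pos: [483.3, -352.1, 20.9]
eef_rot: [-90.1, 79.9, -110.5]
wrist_force: [-0.1, 0.0, -1.3]
width: 10.0
```

Run:
```python
from plan import *
s=readout.sense();print(state(),s["wrist_force"],s["moment"],s["width"])
rows(pose(),[target(*x) for x in [(7,68.5,27.5),(4,68.5,27.2),(1.5,68.5,27),(0,68.5,27)]])
```

```text
(array([10.05503945, 68.19270182, 27.64457256, -0.36335428]), np.float64(69.5973064922212)) [-0.14073572  0.04213111 -1.32730309] [ 0.10423989 -0.08527055 -0.03205053] 9.951729451650431
[0.094, 0.03, 0.003] [0.01, -0.001, 0.306]
[0.096, 0.025, 0.0] [0.0, 0.0, 0.3]
[0.079, 0.02, 0.0] [0.0, 0.0, 0.25]
[0.045, 0.012, 0.0] [0.0, 0.0, 0.15]
```

Call:
{"fn": "send_rows", "kwargs": {"delta_pos": [[0.094,0.026,0.003],[0.096,0.025,0],[0.079,0.02,0],[0.045,0.012,0],[0,0,0],[0,0,0]], "twist": [[0,0,0.3],[0,0,0.3],[0,0,0.25],[0,0,0.15],[0,0,0],[0,0,0]]}}

```text
t: 19.8
ee_pos: [484.8, -349.3, 1.7]
eef_rot: [-112.0, 90.0, -132.4]
wrist_force: [0.5, 0.1, -2.1]
width: 9.6
```

Run:
```python
from plan import *
s=readout.sense();print(state(),s["wrist_force"],s["moment"],s["width"],s["ee_pos"])
```

```text
(array([ 3.87633357e-02,  6.85771327e+01,  2.69913927e+01, -1.01272918e-01]), np.float64(69.62994547843103)) [ 0.5449171   0.14592729 -2.14888369] [ 0.04682363 -0.05403054 -0.04243584] 9.634584775066738 [ 484.75298365 -349.2614054     1.66174268]
```

Call:
{"fn": "send_rows", "kwargs": {"delta_pos": [[0.012,0,0],[0,0,0],[0,0,0]], "twist": [[0,0,0],[0,0,0],[0,0,0]]}}

```text
t: 20.18
ee_pos: [484.9, -349.3, 1.2]
eef_rot: [42.1, 90.0, 21.7]
wrist_force: [0.2, 2.7, 3.1]
width: 9.7
```

Call:
{"fn": "send_rows", "kwargs": {"delta_pos": [[0,0,0],[0,0,0],[0,0,0],[-0.2,0,0],[-0.6,0,0],[-0.9,0,0],[-0.9,0,0],[-0.6,0,0],[0,0,0],[0,0,0]], "twist": [[0,0,0],[0,0,0],[0,0,0],[0,0,0],[0,0,0],[0,0,0],[0,0,0],[0,0,0],[0,0,0],[0,0,0]], "grip": 0.65}}

```text
t: 21.42
ee_pos: [484.2, -349.1, 192.4]
eef_rot: [162.4, 89.9, 142.0]
wrist_force: [0.3, 1.3, -0.2]
width: 30.8
```

Run:
```python
from sil import *
p,R=pose();im=snapshot("wrist");cv2.imwrite("pics/w8.png",im);np.savez("w8.npz",p=p,R=R.as_matrix());C=cam("wrist",(p,R))
print(p,readout.sense()["joints"],readout.sense()["width"])
x0=np.array([496,-315.1,69.5])
for t in(55,70,85):
    m=mask(im,C,x0,t);x,f=solve([(m,C)],x0);print(t,m.sum(),x.round(2),round(f,2))
a=cv2.convertScaleAbs(cv2.resize(im[60:420,60:580],(800,554),interpolation=cv2.INTER_CUBIC),alpha=2,beta=15)
k=800/520
for P,c in((np.array([[-68.5,56,29],[-68.5,-56,29],[57.5,-56,29],[57.5,56,29]]),(0,0,255)),(np.array([[75,62,42],[75,-62,42],[-75,-62,36],[-75,62,36]]),(0,255,0))):
    cv2.polylines(a,[((proj(C,place(x,P))-60)*k).round().astype(int)],True,c,1)
cv2.imwrite("pics/w8c.png",a)
```

```text
[ 484.17222344 -349.1270082   192.42909449] [-4.24212390e+01  2.02544567e+01  8.67410943e+01 -4.98923356e-03
  7.31451078e+01 -1.12018024e+02] 30.831615985197544
55 16269 [ 496.12 -316.71   69.88] 367.17
70 26988 [ 496.52 -315.44   69.68] 24.51
85 27245 [ 496.32 -315.87   69.53] 18.0
```

View pics/w8c.png

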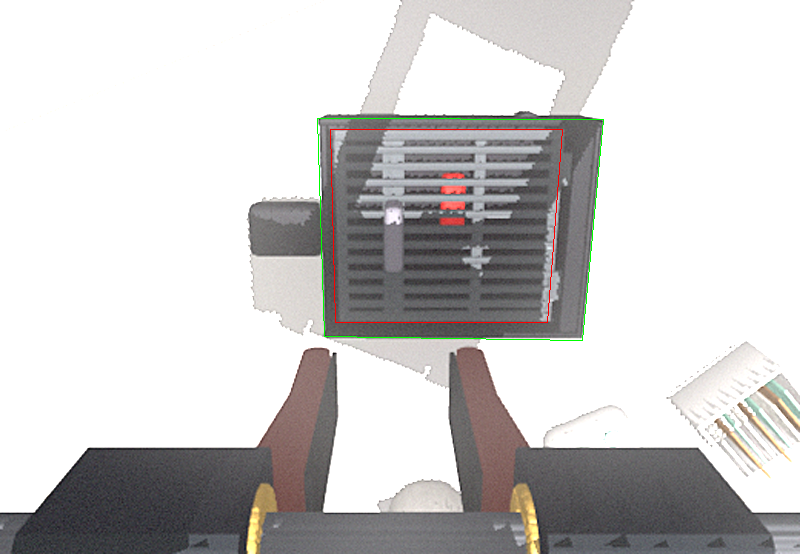

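The grid lies flat in the tray, its outline on the model's (331–563, 129–323), with the hooks under the lip at the right. The 12 views are used up, so from here on I check numerically. Next: the bay's pose, from the stored pictures.

Run:
```python
from sil import *
for n,pts in(("scene",[[215,210],[237,215],[277,199],[297,200]]),("side",[[274,213],[286,213],[333,214],[343,214]])):
    C=cam(n);print(n,back(C,pts,0)[:,:2].round(0).tolist())
print("w0",back(C0,[[365,8],[385,8],[375,0]],48)[:,:2].round().tolist())
# row/col dark runs around the cheeks
for n,rows,c0,c1 in(("side0",range(178,222,4),255,360),("scene0",range(160,220,5),190,310)):
    g=cv2.imread(f"pics/{n}.png").max(2)
    print(n)
    for r in rows: print(r,"".join("#" if v<50 else "+" if v<90 else "-" if v<150 else "." for v in g[r,c0:c1]))
```

```text
scene [[478.0, 269.0], [506.0, 215.0], [623.0, 198.0], [658.0, 159.0]]
side [[489.0, 223.0], [520.0, 217.0], [640.0, 186.0], [666.0, 181.0]]
w0 [[636.0, 153.0], [650.0, 153.0], [643.0, 158.0]]
side0
178 ---------------+###+---------++++-++++++++++++++++++++++++++++++++++++++++++++++--------------------.....
182 ---------------+++++#++######+------------------------------------------------++++++++-..................
186 ...................-+#########+----------------------------------------------+#########-......-----------
190 ..................-###########+----------------------------------------------+##########+------..........
194 .................+###########++----------------------------------------------+##########+-------.........
198 ................-############+-----------------------------------------------+##########+-------.........
202 ................-############+-----------------------------------------------+##########+--------........
206 ................-+##########+------------------------------------------------+##########+---------.......
210 ................-
[... 1115 characters left out ...]
-------------------------------------------+################------.........
195 .....................-###########+########+--------------------------------------------------############+----------....
200 .........................####################-------------------------------------------------------####+--------.......
205 ............................-#############++##+---------------------------------------------------......................
210 ................................+##############-------------------------------------....................................
215 ....................................-+-...######-------------------.....................................................
```

The pictures put the mouth near (579,203) with the bay yaw near 77°. I'll go and measure it with the wrist camera from in front, leaned back.

```bash
cat > mv.py <<'E'
from plan import *
from scipy.spatial.transform import Slerp
def lean(p,yaw,ln):   # tool y at yaw-90, fingers leaned forward along yaw by ln
    a=np.radians(yaw);l=np.radians(ln);f=np.array([np.cos(a),np.sin(a),0]);y=np.array([np.sin(a),-np.cos(a),0])
    x=np.sin(l)*f-np.cos(l)*np.array([0,0,1]);return np.array(p,float),Rn.from_matrix(np.c_[x,y,np.cross(x,y)])
def seg(a,b,n):
    S=Slerp([0,1],Rn.concatenate([a[1],b[1]]));return [(a[0]+(b[0]-a[0])*k/n,S(k/n)) for k in range(1,n+1)]
def out(start,ts):
    p,R=start;D=[];V=[]
    for q,S in ts:
        D.append((R.inv().apply(q-p)/60).round(3).tolist());V.append((R.inv()*S).as_rotvec(degrees=True).__truediv__(10).round(3).tolist());p,R=q,S
    print(D);print(V)
E
python3 - <<'E'
from mv import *
a=pose();out(a,seg(a,lean([554,96,205],77,35),10))
E
```

```text
[[-0.021, 0.736, -0.149], [0.02, 0.708, -0.25], [0.065, 0.665, -0.343], [0.113, 0.607, -0.427], [0.161, 0.536, -0.5], [0.209, 0.454, -0.56], [0.256, 0.362, -0.606], [0.301, 0.263, -0.635], [0.342, 0.16, -0.649], [0.379, 0.053, -0.646]]
[[0.798, 0.285, 0.252], [0.798, 0.285, 0.252], [0.798, 0.285, 0.252], [0.798, 0.285, 0.252], [0.798, 0.285, 0.252], [0.798, 0.285, 0.252], [0.798, 0.285, 0.252], [0.798, 0.285, 0.252], [0.798, 0.285, 0.252], [0.798, 0.285, 0.252]]
```

Call:
{"fn": "send_rows", "kwargs": {"delta_pos": [[-0.021,0.736,-0.149],[0.02,0.708,-0.25],[0.065,0.665,-0.343],[0.113,0.607,-0.427],[0.161,0.536,-0.5],[0.209,0.454,-0.56],[0.256,0.362,-0.606],[0.301,0.263,-0.635],[0.342,0.16,-0.649],[0.379,0.053,-0.646]], "twist": [[0.798,0.285,0.252],[0.798,0.285,0.252],[0.798,0.285,0.252],[0.798,0.285,0.252],[0.798,0.285,0.252],[0.798,0.285,0.252],[0.798,0.285,0.252],[0.798,0.285,0.252],[0.798,0.285,0.252],[0.798,0.285,0.252]]}}

```text
t: 22.72
ee_pos: [554.1, 96.7, 204.1]
eef_rot: [-179.7, 55.0, 77.0]
wrist_force: [0.1, 0.6, 0.1]
width: 30.9
```

Call:
{"fn": "send_rows", "kwargs": {"delta_pos": [[0,0,0],[0,0,0]], "twist": [[0,0,0],[0,0,0]], "grip": 0.4}}

```text
t: 22.98
ee_pos: [554.4, 94.9, 204.7]
eef_rot: [179.9, 55.1, 77.0]
wrist_force: [0.3, -0.6, 0.0]
width: 47.6
```

Run:
```python
from mv import *
p,R=pose();im=snapshot("wrist");cv2.imwrite("pics/w9.png",im);np.savez("w9.npz",p=p,R=R.as_matrix());C=cam("wrist",(p,R))
print(p,R.as_matrix().round(3).tolist(),readout.sense()["joints"].round(1))
a=np.radians(77);f=np.array([np.cos(a),np.sin(a),0]);w=np.array([np.sin(a),-np.cos(a),0]);M=np.array([579,203,0])
print(proj(C,[M,M+66*w,M-66*w,M+66*w+[0,0,48],M-66*w+[0,0,48],M+100*f]).round().tolist())
g=cv2.imread("pics/w9.png").max(2)
s=cv2.resize(g,(160,60),interpolation=cv2.INTER_AREA)
for r in s[:48]: print("".join("#" if v<45 else "+" if v<80 else "-" if v<140 else "." for v in r))
```

```text
[554.37687274  94.89051064 204.70536985] [[0.128, 0.975, -0.183], [0.557, -0.223, -0.8], [-0.82, 0.001, -0.572]] [-22.8  17.7 100.5  36.2  72.4 -24.5]
[[316.0, 219.0], [379.0, 219.0], [253.0, 219.0], [386.0, 201.0], [245.0, 201.0], [316.0, 135.0]]
---...........-+#######################################################################################################################+-...-.-..--...----------
---............--#################################################+-+++++--++++++++++++++++++++++#####################################---...-.-...-...----------
..-..............-+###############################################+------------------------------###################################+----...-..-..--...---------
..-...............-+###############################################################################################################+-----..........-...---------
..-................--#############################################################################################################+-------.............---------
..-..................-+########################
[... 6175 characters left out ...]
---........-----------------.........-+++++++++++#######
..--.............-+########+++++++++++++++++++++#+--------+++++-............--............---.++++++--------+++++++++++++++++++++++++++++++-..-+++++++++++######
..--...........-+############++++++++++++++++++##+++++++++###++.............--............----.++++++--++++++++++++++++++++++++++++++++++++++-.++++++++++++++###
..--.........-+###########+##+##+++++++++++++++++#++++++++####-.............--.............---.++++++---+++++++++++++++++++++++++++++++++++++++-................
..--.......-+##################+####++++++++++---+++++++++####..--.......------............-----++#+++-+++++----+++++++++++++++++++++++++++++++++-.............-
```

The wrist camera sees both cheeks cleanly, so I extract the inner edges and fit lines.

Run:
```python
from mv import *
d=np.load("w9.npz");C=cam("wrist",(d["p"],Rn.from_matrix(d["R"])))
g=cv2.imread("pics/w9.png").astype(float).mean(2)
L=[];Rr=[]
for r in range(146,240,4):
    row=g[r]; 
    gr=np.diff(cv2.GaussianBlur(row[None],(1,1),0)[0])
    cl=gr[225:275].argmax()+225; cr=gr[350:395].argmin()+350
    ol=gr[190:235].argmin()+190; orr=gr[375:425].argmax()+375
    bl=back(C,[[cl+1,r],[cr+1,r]],0)
    print(r,ol,cl,cr,orr,gr[cl].round(),gr[cr].round(),bl[:,:2].round(1).tolist())
    L.append(bl[0]);Rr.append(bl[1])
```

```text
146 213 248 372 420 54.0 -88.0 [[526.0, 303.8], [660.3, 273.1]]
150 212 249 371 422 45.0 -83.0 [[526.2, 298.6], [657.9, 268.5]]
154 212 249 370 421 41.0 -47.0 [[525.3, 293.7], [655.5, 263.9]]
158 212 249 371 423 40.0 -47.0 [[524.5, 288.8], [655.2, 258.9]]
162 211 249 371 422 42.0 -55.0 [[523.6, 284.0], [653.9, 254.2]]
166 211 249 371 424 48.0 -80.0 [[522.7, 279.2], [652.7, 249.4]]
170 211 248 371 423 42.0 -82.0 [[520.8, 274.6], [651.4, 244.8]]
174 210 248 371 423 37.0 -69.0 [[520.0, 269.9], [650.1, 240.1]]
178 210 248 371 424 43.0 -50.0 [[519.1, 265.2], [648.8, 235.5]]
182 209 248 371 423 48.0 -49.0 [[518.3, 260.5], [647.6, 230.9]]
186 209 248 372 409 38.0 -51.0 [[517.5, 255.8], [647.4, 226.1]]
190 209 247 372 424 43.0 -49.0 [[515.6, 251.4], [646.2, 221.6]]
194 209 247 372 409 41.0 -79.0 [[514.8, 246.8], [644.9, 217.0]]
198 211 247 372 408 48.0 -73.0 [[514.0, 242.2], [643.7, 212.6]]
202 213 247 372 424 43.0 -59.0 [[513.2, 237.7], [642.5, 208.1]]
206 216 246 372 403 37.0 -47.0 [[511.3, 233.4], [641.3, 203.7]]
210 218 246 373 401 45.0 -42.0 [[510.5, 228.9], [641.1, 199.1]]
214 217 244 374 399 39.0 -62.0 [[507.7, 225.0], [640.9, 194.5]]
218 216 243 375 401 39.0 -66.0 [[505.9, 220.8], [640.8, 189.9]]
222 215 242 376 402 42.0 -62.0 [[504.1, 216.6], [640.6, 185.4]]
226 217 240 377 401 35.0 -45.0 [[501.3, 212.7], [640.4, 180.9]]
230 220 239 379 399 37.0 -39.0 [[499.6, 208.6], [641.3, 176.1]]
234 222 238 380 396 41.0 -63.0 [[497.8, 204.5], [641.1, 171.7]]
238 225 236 381 394 36.0 -58.0 [[495.1, 200.6], [640.9, 167.3]]
```

The bay axis passes through (584,250) at yaw 77°, and the cheeks' front ends are at about (568,184). Now to the handle.

Run:
```python
from mv import *
a=pose();T=lean([470.9,-384.3,-6.9],69.6,35);pre=(T[0]-120*T[1].as_matrix()[:,0],T[1]);print(pre[0])
s=seg(a,pre,12)
out(a,s[:6]+s[6:10]);print();out(s[9],s[10:])
```

```text
[ 446.90807447 -448.81234361   91.39824531]
[[-0.31, 0.023, 0.721], [-0.31, 0.031, 0.721], [-0.31, 0.039, 0.72], [-0.31, 0.048, 0.72], [-0.31, 0.056, 0.72], [-0.309, 0.064, 0.719], [-0.309, 0.073, 0.718], [-0.309, 0.081, 0.718], [-0.308, 0.089, 0.717], [-0.308, 0.098, 0.716]]
[[0.051, 0.001, 0.035], [0.051, 0.001, 0.035], [0.051, 0.001, 0.035], [0.051, 0.001, 0.035], [0.051, 0.001, 0.035], [0.051, 0.001, 0.035], [0.051, 0.001, 0.035], [0.051, 0.001, 0.035], [0.051, 0.001, 0.035], [0.051, 0.001, 0.035]]

[[-0.307, 0.106, 0.715], [-0.307, 0.114, 0.714]]
[[0.051, 0.001, 0.035], [0.051, 0.001, 0.035]]
```

Call:
{"fn": "send_rows", "kwargs": {"delta_pos": [[-0.31,0.023,0.721],[-0.31,0.031,0.721],[-0.31,0.039,0.72],[-0.31,0.048,0.72],[-0.31,0.056,0.72],[-0.309,0.064,0.719],[-0.309,0.073,0.718],[-0.309,0.081,0.718],[-0.308,0.089,0.717],[-0.308,0.098,0.716]], "twist": [[0.051,0.001,0.035],[0.051,0.001,0.035],[0.051,0.001,0.035],[0.051,0.001,0.035],[0.051,0.001,0.035],[0.051,0.001,0.035],[0.051,0.001,0.035],[0.051,0.001,0.035],[0.051,0.001,0.035],[0.051,0.001,0.035]], "grip": 0.25}}

```text
t: 24.28
ee_pos: [463.8, -360.4, 109.8]
eef_rot: [179.9, 55.0, 70.7]
wrist_force: [0.4, -0.2, -0.8]
width: 66.1
```

Call:
{"fn": "send_rows", "kwargs": {"delta_pos": [[-0.307,0.106,0.715],[-0.307,0.114,0.714],[0,0,0],[0,0,0],[0,0,0]], "twist": [[0.051,0.001,0.035],[0.051,0.001,0.035],[0,0,0],[0,0,0],[0,0,0]]}}

```text
t: 24.9
ee_pos: [446.8, -446.9, 91.8]
eef_rot: [179.9, 54.9, 69.6]
wrist_force: [0.6, -0.1, -0.0]
width: 65.7
```

Run:
```python
from mv import *
from sil import sil,solve,mask,place
a=pose();print(a[0],readout.sense()["joints"].round(1),readout.sense()["width"])
im=snapshot("wrist");cv2.imwrite("pics/w10.png",im);C=cam("wrist",a)
x0=np.array([496.4,-315.7,69.6])
for t in(70,85):
    m=mask(im,C,x0,t);x,f=solve([(m,C)],x0);print(t,m.sum(),x.round(2),round(f,2))
g=im.max(2);s=cv2.resize(g,(160,60),interpolation=cv2.INTER_AREA)
for r in s[::2]: print("".join("#" if v<45 else "+" if v<80 else "-" if v<140 else "." for v in r))
T=lean([470.9,-384.3,-6.9],69.6,35);out(a,seg(a,T,4))
```

```text
[ 446.79617356 -446.88436798   91.84482072] [-66.7  42.6  72.4  23.4  91.7 -51.3] 65.67395046845421
70 34163 [ 496.03 -314.34   69.54] 88.66
85 34314 [ 496.1  -314.35   69.57] 87.45
------------------------....................................................................................................--..................................
--------------------...............................................................................................-................--..........................
--------------............----.............................-+++++++++++++++++++++++++++++++++++++++-................---......---................................
----------.................--------........................++++++++-+++++++++++++++++++++++++++++#++...................---.......-----........................--
-------.....................------------..................-+++-+++#++#++#-+#-##-#+-#++#++#++#+++-+#+.......................-..............................+-----
----.........................---------------..............-+#+-+-+#-+#-+#-##-#+-#+-#+-#++#++#+++-+#+.............
[... 3397 characters left out ...]
##+++++++++++++++++++++++++++++
################+#+###++++++##--++--++++++++++++++----------------------------------------------------------++++++++++++++++--.-##+++++++++++++#+#+++###++##++##
#######################+++++###--+++######++++++-.....-------------------------------------------------------+++++++######+----###++++++######+#################
############################+##############++++-.......--------------------------------------------------------++++#############################################
[[0.497, 0.003, 0.008], [0.497, 0.003, 0.008], [0.497, 0.003, 0.007], [0.497, 0.003, 0.007]]
[[0.001, -0.002, -0.0], [0.001, -0.002, -0.0], [0.001, -0.002, -0.0], [0.001, -0.002, -0.0]]
```

The handle is centred between the fingers; going in.

Call:
{"fn": "send_rows", "kwargs": {"delta_pos": [[0.497,0.003,0.008],[0.497,0.003,0.008],[0.497,0.003,0.007],[0.497,0.003,0.007],[0,0,0],[0,0,0]], "twist": [[0,0,0],[0,0,0],[0,0,0],[0,0,0],[0,0,0],[0,0,0]]}}

```text
t: 25.7
ee_pos: [471.2, -386.0, -6.1]
eef_rot: [179.8, 55.0, 69.5]
wrist_force: [0.7, -0.2, 0.4]
width: 65.9
```

Call:
{"fn": "send_rows", "kwargs": {"delta_pos": [[0,0,0],[0,0,0],[0,0,0],[0,0,0],[0,0,0],[0,0,0]], "twist": [[0,0,0],[0,0,0],[0,0,0],[0,0,0],[0,0,0],[0,0,0]], "grip": 1, "force": 55}}

```text
t: 26.45
ee_pos: [470.6, -385.6, -7.0]
eef_rot: [179.9, 55.0, 69.5]
wrist_force: [-1.1, -1.4, 3.3]
width: 29.7
```

Run:
```python
from mv import *
a=pose();s=readout.sense();print(a[0],s["wrist_force"],s["width"])
# tray centre -> TCP offset in tray frame
M=a[1].as_matrix();yaw=np.degrees(np.arctan2(M[1,1],M[0,1]))+90;print(yaw)
t=np.array([496.2,-315,0]);f=np.array([np.cos(np.radians(69.6)),np.sin(np.radians(69.6)),0]);w=np.array([f[1],-f[0],0])
off=[(a[0]-t)@f,(a[0]-t)@w];print(off)
def tcp(c,yw):
    A=np.radians(yw);F=np.array([np.cos(A),np.sin(A),0]);W=np.array([F[1],-F[0],0]);q=np.array([c[0],c[1],0])+off[0]*F+off[1]*W;q[2]=a[0][2];return q
F=np.array([np.cos(np.radians(77)),np.sin(np.radians(77))]);A0=np.array([584,250.35])
c1=A0-165*F; print("pre",c1)
n=12;ts=[]
for k in range(1,n+1):
    c=t[:2]+(c1-t[:2])*k/n;yw=69.6+7.4*k/n
    ts.append(lean(tcp(c,yw),yw,35))
out(a,ts[:10]);print();out(ts[9],ts[10:])
```

```text
[ 470.64657001 -385.62915539   -7.02008608] [-1.05960515 -1.44526538  3.27846098] 29.7231616643453
69.58280833215129
[np.float64(-75.10664668340532), np.float64(0.6685795929572684)]
pre [546.88307603  89.57893931]
[[0.316, -0.117, -0.452], [0.317, -0.11, -0.453], [0.318, -0.105, -0.454], [0.319, -0.099, -0.455], [0.319, -0.093, -0.456], [0.32, -0.087, -0.457], [0.32, -0.081, -0.458], [0.321, -0.075, -0.458], [0.322, -0.069, -0.459], [0.322, -0.062, -0.46]]
[[-0.049, -0.003, -0.04], [-0.051, -0.0, -0.035], [-0.051, 0.0, -0.035], [-0.051, -0.0, -0.035], [-0.051, 0.0, -0.035], [-0.051, -0.0, -0.035], [-0.051, 0.0, -0.035], [-0.051, -0.0, -0.035], [-0.051, 0.0, -0.035], [-0.051, -0.0, -0.035]]

[[0.322, -0.056, -0.46], [0.323, -0.05, -0.461]]
[[-0.051, 0.0, -0.035], [-0.051, -0.0, -0.035]]
```

Call:
{"fn": "send_rows", "kwargs": {"delta_pos": [[0.08,-0.029,-0.113],[0.158,-0.058,-0.226],[0.158,-0.057,-0.226],[0.159,-0.055,-0.227],[0.159,-0.054,-0.227],[0.159,-0.052,-0.227],[0.159,-0.051,-0.227],[0.16,-0.049,-0.228],[0.16,-0.048,-0.228],[0.16,-0.046,-0.228]], "twist": [[-0.012,0,-0.009],[-0.025,0,-0.018],[-0.025,0,-0.018],[-0.025,0,-0.018],[-0.025,0,-0.018],[-0.025,0,-0.018],[-0.025,0,-0.018],[-0.025,0,-0.018],[-0.025,0,-0.018],[-0.025,0,-0.018]]}}

```text
t: 27.7
ee_pos: [494.6, -225.9, -7.1]
eef_rot: [179.9, 55.0, 72.4]
wrist_force: [-0.3, -4.6, 3.3]
width: 29.8
```

Run:
```python
from mv import *
a=pose();s=readout.sense();print(a[0],s["wrist_force"],s["width"],s["moment"])
im=snapshot("wrist");s=cv2.resize(im.max(2),(160,60),interpolation=cv2.INTER_AREA)
for r in s[:40:2]: print("".join("#" if v<45 else "+" if v<80 else "-" if v<140 else "." for v in r[40:120]))
```

```text
[ 494.6427378  -225.91100462   -7.06529902] [-0.29515202 -4.55887612  3.32549471] 29.807135315593936 [-0.63110799  0.1060349  -0.23702848]
.......-+++++######++++++++########################++++++++##########++.........
.......+++++------------------------------------------------------+###+.........
......-+++++--+#--##+-+##--##+-+#+-+##--##+-+##--##+-+#+--##--++--+###++........
......+++++---++--##--+#+--##--+#+--##--+#+-+##--+#+-+##--##+--+---###++........
.....-+++++---++-++#--+#+-+##--##+-+#+--+++--++--+++--+#+-+#+--#+--+##++-.......
.....++++++---+--+++--++--+++--++---++--+++--++---++--+++--++--++---#++++.......
....-+++++---++--+++-++#--+#+--#++-+++--+++--+++--+#--+++--##+--+---+++++-......
....++++++---++-++#--+##--+----+--------+#+--##+--##+-+##--+#+--#+---+++++......
...-+++++---+#--++#--+#+---..--...--..--.-+--+++--+#+--+#+-+##--++---+++++-.....
...++++++---++--+++--+#+-----.....................-++--+#+--##+--#+--++++++.....
--++####++++#++++++--+#+-++++++----++-+++-+++++++++++--+++--+++--++---+++++-....
--######+++++++++++++++-------++++++++++++++++++++--------------------++++++....
-+######++++#++###++###+++##+-+##--+##--+##--+##---##+--##+--##+--#+---+++++-...
-#######+++##++###++###++###++###+++#+--+##--++++--+#+--+#+--+#+--++---++++++...
+######++++#+++###++###++###++###++##++++++---+++--+++--+++--+#+--++----+++++...
#######+++++++++++++++++++++++++++++++++++++++--------------------------++++-+..
-+#++++++++++++++++++++++++++++################+++++----------------------++-...
-----------------------------+##################------------------------........
-------------------------++++###################+++++-..........................
-----------------------+++++#####################++++--.........................
```

Call:
{"fn": "send_rows", "kwargs": {"delta_pos": [[0.16,-0.045,-0.228],[0.16,-0.043,-0.228],[0.16,-0.042,-0.229],[0.16,-0.04,-0.229],[0.161,-0.039,-0.229],[0.161,-0.037,-0.229],[0.161,-0.036,-0.229],[0.161,-0.034,-0.23],[0.161,-0.033,-0.23],[0.161,-0.031,-0.23]], "twist": [[-0.025,0,-0.018],[-0.025,0,-0.018],[-0.025,0,-0.018],[-0.025,0,-0.018],[-0.025,0,-0.018],[-0.025,0,-0.018],[-0.025,0,-0.018],[-0.025,0,-0.018],[-0.025,0,-0.018],[-0.025,0,-0.018]]}}

```text
t: 29.0
ee_pos: [519.2, -58.7, -7.1]
eef_rot: [180.0, 55.0, 75.5]
wrist_force: [-0.2, -5.1, 2.5]
width: 30.0
```

Call:
{"fn": "send_rows", "kwargs": {"delta_pos": [[0.161,-0.03,-0.23],[0.161,-0.028,-0.23],[0.161,-0.027,-0.23],[0.161,-0.026,-0.23],[0.08,-0.012,-0.115],[0,0,0],[0,0,0],[0,0,0]], "twist": [[-0.025,0,-0.018],[-0.025,0,-0.018],[-0.025,0,-0.018],[-0.025,0,-0.018],[-0.012,0,-0.009],[0,0,0],[0,0,0],[0,0,0]]}}

```text
t: 30.0
ee_pos: [529.2, 17.2, -7.0]
eef_rot: [-179.8, 54.9, 77.2]
wrist_force: [1.3, 2.5, -2.1]
width: 29.8
```

Run:
```python
from sil import *
from mv import *
a=pose();s=readout.sense();M=a[1].as_matrix();print(a[0],np.degrees(np.arctan2(M[1,1],M[0,1]))+90,s["wrist_force"],s["width"],s["moment"],s["joints"].round(1))
im=snapshot("wrist");cv2.imwrite("pics/w11.png",im);C=cam("wrist",a)
x0=np.array([546.9,89.6,77.])
for t in(70,85):
    m=mask(im,C,x0,t);x,f=solve([(m,C)],x0);print(t,m.sum(),x.round(2),round(f,2))
for n in("scene","side"):
    im=snapshot(n);cv2.imwrite(f"pics/{n}11.png",im);C=cam(n)
    m=mask(im,C,x0,60);x,f=solve([(m,C)],x0);print(n,x.round(2),round(f,2))
g=cv2.imread("pics/w11.png");s=cv2.resize(g.max(2),(160,60),interpolation=cv2.INTER_AREA)
for r in s[:40:2]: print("".join("#" if v<45 else "+" if v<80 else "-" if v<140 else "." for v in r[30:130]))
```

```text
[529.15202093  17.19403216  -7.01063642] 76.99767020379483 [ 1.28742118  2.48223706 -2.10402005] 29.8258692303882 [-0.14306497 -0.21117603  0.14401013] [-31.9  37.1 108.9  41.6  55.  -49.6]
70 12701 [586.53 255.44  25.66] 391.58
85 84042 [547.    98.28  77.14] 162.02
scene [575.67 161.51  48.54] 65.75
side [518.98 106.69  82.02] 41.0
..............--++++#########++++++++########################++++++++##########+###++--------------.
.................+++++------------------------------------------------------###++-..................
................++++++--++--##--+#+-+##--##+-+##--##+-+#+-+##--##+-+##--#+--+###+-..................
................+++++---++-+##--##+-+##--##+-+##--##+-+##--##+-+##--##--++---###++..................
...............++++++---#--+++--+#+-+##--##+-+#+--#++-+++--+#+--##--+#+--#---+##++-.................
...............+++++---++--+++--++--+++--++--+++--+++--++--+++--++---++--+----##+++.................
..............-+++++---++--++--+++--+#+--#+--+++--+++--++--+++--+#+--+#--++---+++++.................
..............++++++---+--+##--+#+--+--------+----+#+--##
[... 555 characters left out ...]
.....++++++----++--+#+--+#+--###--+##--+##--+##--+#+---+#+--+#+--##+--++---++++++.............
..........-++++++---+#--+++---+#+--+#+--##+--+#+--+++---+++--+++--+++--+#+--++----+++++.............
..........+++++++-----------------------------------------------------------------++++--............
...........-++--------------------------+++++++++++++++++----+----------------------+-..............
................-----------------------+++++++++++++++++++------------------------..................
...................................----+++++++++++++++++++-----.....................................
-................................-----++++++++++++++++++++++-----...................................
```

Tray follows. A precise check of its centreline against the bay axis, from the rim edges in this picture:

```bash
cat > rim.py <<'E'
from mv import *
def rim(im,C,c0=(150,270),c1=(340,500),rows=range(40,236,6)):
    g=im.astype(float).mean(2);P=[]
    for r in rows:
        gr=np.diff(cv2.blur(g[r][None],(2,1))[0]);a=gr[c0[0]:c0[1]].argmin()+c0[0];b=gr[c1[0]:c1[1]].argmax()+c1[0]
        P.append((r,a+.5,b+.5))
    return np.array(P)
E
python3 - <<'E'
from rim import *
a=pose();C=cam("wrist",a);im=cv2.imread("pics/w11.png")
P=rim(im,C,(120,230),(330,470))
A0=np.array([584,250.35]);th=np.radians(77);F=np.array([np.cos(th),np.sin(th)]);W=np.array([F[1],-F[0]])
for r,x,y in P[::2]:
    q=back(C,[[x,r],[y,r]],39)[:,:2]-A0;print(int(r),x,y,(q@F).round(1),(q@W).round(1),"mid",((q@W).mean()).round(2),"wid",np.diff(q@W).round(1))
E
```

```text
40 183.5 446.5 [-132.7 -133. ] [-64.2  60.6] mid -1.77 wid [124.8]
52 181.5 448.5 [-139.8 -140. ] [-64.4  60.9] mid -1.77 wid [125.3]
64 180.5 449.5 [-146.6 -146.9] [-64.2  60.7] mid -1.77 wid [124.9]
76 178.5 451.5 [-153.3 -153.6] [-64.5  60.9] mid -1.76 wid [125.4]
88 177.5 452.5 [-159.9 -160.2] [-64.2  60.7] mid -1.76 wid [125.]
100 176.5 454.5 [-166.4 -166.6] [-64.  61.] mid -1.53 wid [125.]
112 174.5 455.5 [-172.7 -172.9] [-64.3  60.8] mid -1.75 wid [125.]
124 173.5 457.5 [-178.9 -179. ] [-64.1  61. ] mid -1.53 wid [125.1]
136 171.5 458.5 [-184.9 -185.1] [-64.3  60.8] mid -1.75 wid [125.1]
148 170.5 460.5 [-190.8 -191. ] [-64.1  61.1] mid -1.53 wid [125.2]
160 168.5 461.5 [-196.6 -196.8] [-64.3  60.9] mid -1.74 wid [125.2]
172 167.5 463.5 [-202.3 -202.5] [-64.1  61.1] mid -1.53 wid [125.2]
184 166.5 464.5 [-207.9 -208.1] [-64.   60.9] mid -1.53 wid [124.9]
196 164.5 466.5 [-213.4 -213.5] [-64.2  61.1] mid -1.53 wid [125.3]
208 163.5 467.5 [-218.8 -218.9] [-64.   60.9] mid -1.52 wid [124.9]
220 161.5 469.5 [-224.1 -224.2] [-64.2  61.2] mid -1.52 wid [125.4]
232 160.5 469.5 [-229.2 -229.3] [-64.   60.6] mid -1.72 wid [124.6]
```

Tray yaw is 77.0° and its centreline is 1.65 mm left of the bay axis. I'll correct that and push in along the axis.

Call:
{"fn": "send_rows", "kwargs": {"delta_pos": [[0.03,0.028,-0.041],[0.096,0,-0.137],[0.096,0,-0.137],[0.096,0,-0.137],[0.096,0,-0.137],[0.057,0,-0.082],[0,0,0]], "twist": [[0,0,0],[0,0,0],[0,0,0],[0,0,0],[0,0,0],[0,0,0],[0,0,0]]}}

```text
t: 31.02
ee_pos: [542.5, 65.3, -7.0]
eef_rot: [-179.9, 54.9, 77.1]
wrist_force: [1.7, 1.2, -2.6]
width: 29.8
```

Call:
{"fn": "send_rows", "kwargs": {"delta_pos": [[0.057,0,-0.082],[0.096,0,-0.137],[0.096,0,-0.137],[0.096,0,-0.137],[0.096,0,-0.137],[0.096,0,-0.137],[0.057,0,-0.082],[0,0,0]], "twist": [[0,0,0],[0,0,0],[0,0,0],[0,0,0],[0,0,0],[0,0,0],[0,0,0],[0,0,0]]}}

```text
t: 32.02
ee_pos: [556.5, 125.8, -6.8]
eef_rot: [-179.9, 54.9, 77.1]
wrist_force: [1.4, 1.2, -3.8]
width: 29.3
```

Run:
```python
from rim import *
a=pose();s=readout.sense();th=np.radians(77);F=np.array([np.cos(th),np.sin(th)]);W=np.array([F[1],-F[0]])
q=a[0][:2]-np.array([584,250.35]);print(a[0],"tray along",q@F+75.1,"lat",q@W-.67,s["wrist_force"],s["moment"],s["width"],s["joints"].round(1))
```

```text
[556.45983379 125.81069703  -6.83217941] tray along -52.442558124828054 lat 0.5109339757832475 [ 1.40602999  1.17897667 -3.81954139] [-0.52725357 -0.07433684 -0.04838347] 29.327629526275697 [-19.6  36.8 110.   48.5  49.7 -44.2]
```

Call:
{"fn": "send_rows", "kwargs": {"delta_pos": [[0.057,-0.004,-0.082],[0.077,-0.004,-0.109],[0.077,0,-0.109],[0.077,0,-0.109],[0.057,0,-0.082],[0,0,0]], "twist": [[0,0,0],[0,0,0],[0,0,0],[0,0,0],[0,0,0],[0,0,0]]}}

```text
t: 32.78
ee_pos: [564.3, 160.9, -6.8]
eef_rot: [-179.9, 54.9, 77.1]
wrist_force: [1.1, 1.6, -3.5]
width: 29.9
```

Call:
{"fn": "send_rows", "kwargs": {"delta_pos": [[0.038,0,-0.055],[0.038,0,-0.055],[0,0,0]], "twist": [[0,0,0],[0,0,0],[0,0,0]]}}

```text
t: 33.15
ee_pos: [566.0, 167.6, -6.9]
eef_rot: [-179.9, 55.0, 77.0]
wrist_force: [-1.0, -2.7, -2.7]
width: 29.5
```

```bash
cat > along.py <<'E'
from rim import *
a=pose();s=readout.sense();th=np.radians(77);F=np.array([np.cos(th),np.sin(th)]);W=np.array([F[1],-F[0]])
q=a[0][:2]-np.array([584,250.35]);w=s["wrist_force"][:2];print(a[0],"along",(q@F+75.1).round(2),"lat",(q@W-.67).round(2),"Ff",(w@F).round(1),"Fw",(w@W).round(1),s["wrist_force"][2].round(1),s["width"])
E
python3 along.py
```

```text
[566.02883586 167.60257821  -6.9477441 ] along -9.57 lat 0.43 Ff -2.9 Fw -0.4 -2.7 29.485192970132893
```

Resistance is starting. Continuing in small steps.

Call:
{"fn": "send_rows", "kwargs": {"delta_pos": [[0.029,0,-0.041],[0.029,0,-0.041],[0,0,0]], "twist": [[0,0,0],[0,0,0],[0,0,0]]}}

```text
t: 33.52
ee_pos: [567.4, 173.7, -6.9]
eef_rot: [-179.9, 55.0, 77.0]
wrist_force: [-0.4, -3.6, -3.6]
width: 29.6
```

Call:
{"fn": "send_rows", "kwargs": {"delta_pos": [[0.029,0,-0.041],[0,0,0]], "twist": [[0,0,0],[0,0,0]]}}

```text
t: 33.78
ee_pos: [568.1, 177.0, -6.9]
eef_rot: [-179.9, 54.9, 77.1]
wrist_force: [-0.6, -0.3, -3.5]
width: 29.7
```

Call:
{"fn": "send_rows", "kwargs": {"delta_pos": [[0.029,0,-0.041],[0,0,0]], "twist": [[0,0,0],[0,0,0]]}}

```text
t: 34.02
ee_pos: [568.4, 177.9, -7.1]
eef_rot: [180.0, 55.1, 77.0]
wrist_force: [-6.5, -15.4, 5.1]
width: 29.8
```

```bash
python3 along.py
```

```text
[568.44602971 177.94086429  -7.06363324] along 1.05 lat 0.46 Ff -16.4 Fw -2.9 5.1 29.76329208457237
```

Call:
{"fn": "send_rows", "kwargs": {"delta_pos": [[0.015,0,-0.022],[0,0,0]], "twist": [[0,0,0],[0,0,0]]}}

```text
t: 34.28
ee_pos: [568.5, 177.9, -7.1]
eef_rot: [179.9, 55.2, 76.9]
wrist_force: [-11.9, -25.4, 11.9]
width: 29.6
```

```bash
python3 along.py
```

```text
[568.48046659 177.90757278  -7.12134296] along 1.02 lat 0.5 Ff -27.5 Fw -5.9 11.9 29.63927494858063
```

Resistance, a drop to nearly zero, then a rigid stop at along = +1.0 mm (27 N). That matches rollers passed and back wall reached 1 mm past the bay point, and the bay point agrees with 72 mm past the measured cheek ends. I'll relieve the push, release and retreat.

Call:
{"fn": "send_rows", "kwargs": {"delta_pos": [[-0.03,0,0.043],[0,0,0]], "twist": [[0,0,0],[0,0,0]]}}

```text
t: 34.52
ee_pos: [568.4, 178.0, -6.9]
eef_rot: [-179.9, 55.0, 77.0]
wrist_force: [-1.8, -4.4, -2.9]
width: 29.5
```

```bash
python3 along.py
```

```text
[568.44980274 177.96137346  -6.91932328] along 1.07 lat 0.46 Ff -4.7 Fw -0.8 -2.9 29.50589637502371
```

Call:
{"fn": "send_rows", "kwargs": {"delta_pos": [[0,0,0],[0,0,0],[0,0,0],[0,0,0],[0,0,0]], "twist": [[0,0,0],[0,0,0],[0,0,0],[0,0,0],[0,0,0]], "grip": 0.3}}

```text
t: 35.15
ee_pos: [568.5, 178.2, -6.8]
eef_rot: [-179.9, 54.9, 77.0]
wrist_force: [0.2, 0.4, 0.2]
width: 61.4
```

Call:
{"fn": "send_rows", "kwargs": {"delta_pos": [[-0.15,0,0.05],[-0.4,0,0.1],[-0.6,0,0.2],[-0.6,0,0.4],[-0.4,0,0.4],[0,0,0],[0,0,0],[0,0,0]], "twist": [[0,0,0],[0,0,0],[0,0,0],[0,0,0],[0,0,0],[0,0,0],[0,0,0],[0,0,0]]}}

```text
t: 36.15
ee_pos: [538.5, 52.0, 58.9]
eef_rot: [-179.8, 54.9, 77.2]
wrist_force: [-0.5, 0.8, 0.4]
width: 61.5
```

Run:
```python
from rim import *
a=pose();s=readout.sense();print(s["t"],a[0],s["wrist_force"],s["width"])
im=snapshot("wrist");cv2.imwrite("pics/w12.png",im);C=cam("wrist",a)
A0=np.array([584,250.35]);th=np.radians(77);F=np.array([np.cos(th),np.sin(th)]);W=np.array([F[1],-F[0]])
P3=lambda al,la,z:np.r_[A0+al*F+la*W,z]
print("pred handle end",proj(C,[P3(-115,-15,38),P3(-115,15,38),P3(-74,-62,36),P3(-74,62,36),P3(-35,0,55)]).round().tolist())
s=cv2.resize(im.max(2),(160,60),interpolation=cv2.INTER_AREA)
for r in s[:44]: print("".join("#" if v<45 else "+" if v<80 else "-" if v<140 else "." for v in r[30:130]))
for n in("scene","side"): 
    cv2.imwrite(f"pics/{n}12.png",snapshot(n))
    for q in["drip_tray","espresso_cup_1_mid","tumbler_1_mid","sugar_caddy_mid","kitchen_timer_mid","steel_jug_mid","loyalty_cards_mid"]:
        print(n,q,[([round(v) for v in d["point"]],round(d["conf"],2)) for d in nets.recognise(q,n)[:1]])
```

```text
36.15 [538.54805114  52.01040548  58.90582629] [-0.54575024  0.78348662  0.39679144] 61.51131889142025
pred handle end [[292.0, 147.0], [341.0, 147.0], [221.0, 93.0], [412.0, 93.0], [316.0, 22.0]]
.............-######################################################################++-.............
.............-#######################################################################++.............
.............+#######################################################################++-............
.............############################++##########################################++-............
............-############################++##########################################++-............
.............+###########################+###########################################+++............
.............-######################################################################++++-...........
..............-####################################################################+++++-...........
...............+###################################################################+++++-......
[... 3443 characters left out ...]
++++++++++++++++++++######+.....------.......................----######++++++++--....------------
scene drip_tray [([561, 248, 28], 0.82)]
scene espresso_cup_1_mid []
scene tumbler_1_mid []
scene sugar_caddy_mid [([562, 253, 26], 0.74)]
scene kitchen_timer_mid [([672, -278, 21], 0.84)]
scene steel_jug_mid [([567, 251, 28], 0.57)]
scene loyalty_cards_mid [([709, -78, 16], 0.93)]
side drip_tray [([564, 178, 23], 0.66)]
side espresso_cup_1_mid [([717, -72, 14], 0.4)]
side tumbler_1_mid [([703, 34, 57], 0.72)]
side sugar_caddy_mid [([665, -199, 38], 0.77)]
side kitchen_timer_mid [([680, -288, 21], 0.82)]
side steel_jug_mid [([683, -416, 56], 0.89)]
side loyalty_cards_mid [([716, -73, 12], 0.57)]
```

Call:
{"fn": "send_rows", "kwargs": {"delta_pos": [[-0.44,0,0.05],[-0.44,0,0.05],[-0.44,0,0.1],[-0.44,0,0.1],[-0.44,0,0.1],[0,0,0],[0,0,0]], "twist": [[0,0,0],[0,0,0],[0,0,0],[0,0,0],[0,0,0],[0,0,0],[0,0,0]]}}

```text
t: 37.88
ee_pos: [517.3, -41.5, 152.9]
eef_rot: [-179.8, 54.9, 77.1]
wrist_force: [0.0, -0.4, -0.2]
width: 61.3
```

Run:
```python
from rim import *
a=pose();print(a[0]);C=cam("wrist",a)
im=snapshot("wrist");cv2.imwrite("pics/w13.png",im)
for q in["espresso_cup_1_mid","tumbler_1_mid","drip_grid","grid_lift_tab","drip_tray"]: print("wrist",q,[([round(v) for v in d["point"]],round(d["conf"],2)) for d in nets.recognise(q,"wrist")[:2]])
snapshot("scene");
for q in["espresso_cup_1_mid","tumbler_1_mid","sugar_caddy_mid","steel_jug_mid","drip_grid"]: print("scene",q,[([round(v) for v in d["point"]],round(d["conf"],2)) for d in nets.recognise(q,"scene")[:2]])
snapshot("side");print("side",[d["point"] for d in nets.recognise("espresso_cup_1_mid","side")[:2]])
A0=np.array([584,250.35]);th=np.radians(77);F=np.array([np.cos(th),np.sin(th)]);W=np.array([F[1],-F[0]])
P3=lambda al,la,z:np.r_[A0+al*F+la*W,z]
q=proj(C,[P3(-115,0,38),P3(-74,-62,36),P3(-74,62,36),P3(-67.5,-56,29),P3(-67.5,56,29),P3(-35,0,55)]).round();print(q.tolist())
y1=int(q[0][1]);c=im[0:y1+15,200:440].max(2);c=cv2.resize(c,(120,(y1+15)//4),interpolation=cv2.INTER_AREA)
for r in c: print("".join(" .:-=+*#%@"[min(9,int(v)//12)] for v in r))
```

```text
[517.28852824 -41.45090128 152.8776659 ]
wrist espresso_cup_1_mid [([386, 114, 35], 0.57)]
wrist tumbler_1_mid [([700, 44, 89], 0.71)]
wrist drip_grid [([579, 215, 28], 0.91)]
wrist grid_lift_tab [([576, 214, 30], 0.93)]
wrist drip_tray [([566, 184, 31], 0.83)]
scene espresso_cup_1_mid [([392, 106, 39], 0.94)]
scene tumbler_1_mid [([696, 33, 30], 0.89), ([532, 230, 268], 0.39)]
scene sugar_caddy_mid [([657, -192, 43], 0.64)]
scene steel_jug_mid [([679, -405, 49], 0.92), ([706, -76, 18], 0.43)]
scene drip_grid [([578, 246, 32], 0.81)]
side [[385.5, 77.8, 39.8]]
[[316.0, 108.0], [249.0, 71.0], [382.0, 71.0], [257.0, 71.0], [374.0, 71.0], [316.0, 22.0]]
@@@@@@@@*:::::::::::::....:....:::.::...::..::...:. .:: .::. .:. .::. .:...::..::..::: ... ................++++++%@@@@@@
@@@@@@@@+:--:::::::::::........::::::::::::::::::::::::::::::::::::::::::::::::::::::: ....................=*++++#@@@@@@
@@@@@@@@---:-::::::::..........::::::.:::..:::..:::..::..:::..::..::...::..::..:::::::.....................-*++++#@@@@@@
@@@@@@@@:-:-::::::::::.........:::.::...:...::...:...::  ::...::  .:. .::  ::.
[... 2488 characters left out ...]
@@@@@@@@@@##**#***#@@@@@*:--------------:=**##%%##%%#***#**%*##%%#***#***%@@@@@%%@@%@@@%#@@@@@@
@@@@@@@@@@@@@@@@@@@@@@@@@@@@@@@@@@@@@@@@@@@@@@@@@@:--------------:=@@@@@@@@@@@@@@@@@@@@@@@@@@@@@@@@@@@@@@@@@@@@@@@@@@@@@
@@@@@@@@@@@@@@@@@@@@@@@@@@@@@@@@@@@@@@@@@@@@@@@@@@:--------------:*@@@@@@@@@@@@@@@@@@@@@@@@@@@@@@@@@@@@@@@@@@@@@@@@@@@@@
@@@@@@@@@@@@@@@@@@@@@@@@@@@@@@@@@@@@@@@@@@@@@@@@@@=:::--:-:-:-::::+@@@@@@@@@@@@@@@@@@@@@@@@@@@@@@@@@@@@@@@@@@@@@@@@@@@@@
@@@@@@@@@@@@@@@@@@@@@@@@@@@@@@@@@@@@@@@@@@@@@@@@@@@%=============+#@@@@@@@@@@@@@@@@@@@@@@@@@@@@@@@@@@@@@@@@@@@@@@@@@@@@@
@@@@@@@@@@@@@@@@@@@@@@@@@@@@@@@@@@@@@@@@@@@@@@@@@@@@***************@@@@@@@@@@@@@@@@@@@@@@@@@@@@@@@@@@@@@@@@@@@@@@@@@@@@@
```

The grid is in the tray with its tab where predicted, the tray is home, and the bystanders haven't moved. Handing in.

```bash
python3 -c "
from cell import env
print(env.finish_job())"
```

```text
the job is handed in; nothing more can be done
None
```

I hooked the grid under the tray's lip at a 25° tilt, swung it flat and released it. I then slid the tray by its handle into the bay, with the gripper leaned back 35°, and let go. The job was handed in at about 38 s of the 61 s allowed.

**Last checks**
- **Tray home:** the push force was about 3–4 N, dropped to near zero, then met a rigid stop at 27 N, after which the tray moved no further. The tray was then about 1 mm past the bay point I had worked out, which is where the back wall should be. The click is inferred from this force pattern, and the rise was weaker than the 5–15 N stated for the rollers. After release the handle's end was where predicted.
- **Grid:** the last wrist picture, read as a brightness map, showed the grid in the tray with its lift tab where predicted.
- **Bystanders:** the networks found each one within a few mm to about 1 cm of where it was at the start. The readings vary by about that much, and by more between cameras for the cup.

**What failed or disagreed**
- **Missed grasps:** the first two tries at the tab closed on nothing. The real fingertips sit about 30 mm short of the stated tool point. I allowed for that afterwards, and the third try held.
- **Tray outline fits:** just before the push, the fits from all three cameras were unreliable because dark areas merged. I aligned the tray from its rim edges in the wrist picture instead.
- **Cup recognition:** with the arm in the way, the cup went unseen or was wrongly placed. It was found at its original place once the arm had backed off.

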